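# Load the bench kiln and select its programme

### The arm

A 6-joint arm with a two-finger parallel gripper is mounted at the origin on the work surface. World frame = base frame: x ahead of the robot, y to its left, z up, the work surface at z = 0. Lengths are in m, angles in rad, forces in N, time in s.
With the tool pointing down it reaches from about 0.275 to 0.875 m from the base axis. Payload 12.5 kg.
Tool frame: the origin (TCP) lies at the very end of the fingers, on their centre line; the grasp point (between the pads) lies 19 mm behind it; x points along the fingers, y is the direction in which the jaws open and shut, and the axes are right-handed (so a half turn about x gives the same grasp; the last joint's range is limited). The gripper opens to 85 mm and grips with 20 to 120 N. Pads are 22 mm wide; open, the fingers measure 114 mm over their backs; the gripper's body (76 mm by 85 mm) begins 54 mm behind the grasp point. The pads swing forward as they close: fully open they stand 13 mm farther back than shut.
Start: joints at [-1.355, 0.351, 1.652, -0, 1.139, -0.085], TCP at [0.163, -0.525, 0.231] pointing down, gripper open.
Joint ranges: [-2.75, 2.75], [-0.79, 2.1], [0.01, 2.65], [-1.57, 4.71], [0.07, 3.14], [-2.87, 2.87]. Speed limits (rad/s): [2.22, 2.22, 2.79, 3.14, 3.14, 3.14].

### API

Orientations are given as a unit quaternion [x, y, z, w].
In Python, from station import * gives the robot as it stands.
- The arm moves only by the tool send_rows, never from a script. Its argument "steps" is a list of rows, each an object of numbers: "tx", "ty", "tz": the shift along the tool's x, y, z in m; "ax", "ay", "az": the turn, a rotation vector about the tool's x, y, z in degrees. In form: [{"tx": .., "ty": .., "tz": .., "ax": .., "ay": .., "az": ..}, ...]. A call has exactly 8 rows; each row shifts and turns the pose as measured when the row begins, along the tool's axes as they then stand; what a row does not reach is not made up. A row lasts 1/10 s, in which the tool goes at most 50 mm and 8.59 degrees, less where a joint would pass 70% of its speed; a pose out of reach is approached as far as the arm can. A call with a gripper value outside its range is refused whole. "grip" is the finger opening in m, from 0 to 0.0854, set as the call begins (left out, the last holds). The fingers move at their own pace and stop on an object; "squeeze" is the grip in N (left out, the last holds). Time passes only in rows, so rows that do not move let the fingers close, or fill a call up. It gives the time, the measured TCP pose, the force and the opening at its end, in the units of the state.
- get_state(): the state, without advancing time (a new reading comes with each control period).
- read_camera(name): name is "scene" or "top"; returns a dict with "img" (480x640x3 uint8, blue, green, red), "fx", "fy", "cx", "cy" (pixels), "T" (4x4, takes a point from camera to world coordinates). Camera axes: x right, y up, looking along -z (the intrinsics and any distortion apply to the point x, -y, -z); pixel columns grow to the right and rows downward; lengths in m; the calibration is good to about 2 mm. A picture is of the moment at which its call begins. There is no depth.
- job_done(): hands the job in, once; it reports no verdict.
Trained networks look in a picture, given as the dict that the camera call returned (one of the last four; its "shot" number tells which), for a name from the list of things; names that differ only in an ending like _2 or _b are one class to them, and where a whole thing is asked for, a point or a joint stands for the part that bears it (a point fixed in the world has none). Each returns a list of dicts, best first, with "p" (0 to 1); they miss things now and then, are a little off and sometimes report something else, mostly with a low value. They report only what shows in the picture. A call takes as long as a camera call. They do not tell look-alikes from the thing itself.
- find_in(thing, picture): "location" ([x, y, z] in m, in world coordinates, good to about 4 mm: the middle of the surface that is visible of it).
- silhouettes(thing, picture): "region" (480x640 bool, what is visible of it).
- tip_of(thing, picture): "location" ([x, y, z] in m, in world coordinates, good to about 4 mm: a listed point, or the origin of a listed thing).
The state is a dict: "time_s": time; "joint_pos": joint angles; "dq": joint speeds; "tau": joint torques, N m; "ee_pos": TCP position; "tool_rot": TCP orientation; "contact_force": force on the tool from outside, world axes, zero at the start; "wrist_torque": the same for the moment, N m; "grip_width": finger opening in m.
Only numpy, scipy, OpenCV 4.12 (cv2) and the standard library are available. Lean on these libraries where they do the work, as an engineer would, in place of code of your own. Each camera call takes 0.05 s, during which the arm holds its last target. There are 200 camera calls.

### The job

Finish loading the small bench kiln: set the two oblong glass bars from the bench down (not dropped) on its shelf, one squarely in each empty drawn outline either side of the bar already there, so that the three lie in a neat row. Then close the kiln's lid fully, and only after that turn the selector knob on the kiln's control box until its white pointer rests in the click position at the two dots. The square glass offcut is not wanted; leave it and everything else on the bench where it is.

Things in the scene. Friction and masses are not known exactly. Their poses are not given: they have to be found in the camera images.
- kiln: bench kiln, fixed; mm, its own frame. Origin at table height under the chamber's block; x points away from the control box, y from lid hinge to lid free edge. Block 206 (x) x 226 (y), rim 80 high, walls 18; chamber 170 x 190, its flat shelf 45 above the table. Grey control box, x -213 to -103, 160 wide (y), 75 high, with the selector on top. 3 outlines on the shelf side by side along y
- kiln_place0 (a point): centre, at shelf height, of the drawn outline nearest the hinge: kiln frame (0, -30, 45) mm, axes parallel to the kiln's. Each outline is a dark rectangle 72 (kiln x) x 42 (y) inside. Empty at the start
- kiln_place1 (a point): the same for the middle outline, kiln frame (0, 16, 45) mm; bar_c lies in it from the start
- kiln_place2 (a point): the same for the outline farthest from the hinge, kiln frame (0, 62, 45) mm. Empty at the start. Bars in the outlines (long side along kiln x) leave only 12 between neighbours but 55 free at their ends: hold a bar by its ends
- bar_a: oblong bar of dark teal glass with faintly rounded edges, 60 long (its x) x 34 wide (its y) x 16 high, 85 g; origin at the centre of its underside. Lies on the bench; either bar may go in either empty outline.
- bar_b: oblong bar of dark teal glass with faintly rounded edges, 60 long (its x) x 34 wide (its y) x 16 high, 85 g; origin at the centre of its underside. Lies on the bench.
- bar_c: oblong bar of dark teal glass with faintly rounded edges, 60 long (its x) x 34 wide (its y) x 16 high, 85 g; origin at the centre of its underside. Already lies in the middle outline in the kiln and stays there.
- lid (a joint): lid angle, rad: 0 fully shut, 1.5 to 1.75 (near upright) at the start, stop at 1.85. Flat plate 206 (kiln x) x 226, 24 mm thick, hinged along the top outer edge of the kiln's -y wall, axis along kiln x. Stiff hinge: stays at any angle, must be pushed all the way down, about 3 to 6 N near the free edge. A steel bar handle (90 wide, 10 thick) stands 27 out beyond the free edge
- lid_hinge (a point): middle of the hinge axis, kiln frame (0, -113, 80.5); it turns with the lid: its y points from the hinge to the free edge, its z out of the lid's outer (top) face, which lies 24 from the axis
- lid_edge (a point): middle of the free edge on the lid's outer face, 226 from the hinge along the lid; axes as lid_hinge
- selector (a joint): knob angle, rad, growing clockwise seen from above; four click positions: 0 ring mark, 0.66 one dot, 1.32 two dots, 1.98 three dots; stops at 0 and 1.98. Starts near the ring or one dot. A sprung detent pulls it into the nearest click; turning takes about 0.1 N m. At 0 the white pointer points 0.99 rad anticlockwise (from above) of kiln -x
- selector_grip (a point): on the knob's vertical axis at gripping height, kiln frame (-158, 0, 112) mm. Black knob: disc of diameter 44, 8 thick, underside 81 above the table; on it an upright bar grip 42 long, 14 thick, top 119 above the table. The point's axes turn with the knob: bar along its x, white pointer line on the bar's top at its -x end
- offcut: square glass offcut, 48 x 48 x 16, same glass as the bars; a bystander
- spool: steel-coloured solder spool, diameter 54, 46 high; a bystander
- flux: amber jar with white cap, diameter 48, 75 high; a bystander
- foil: flat copper foil roll, diameter 70, 8 high; a bystander
- brush: brush about 160 long, lying; a bystander
- driver: screwdriver, lying; a bystander
- cup: open cardboard-brown cup, diameter 72, 90 high; a bystander
- washer: dark steel ring, diameter 60, 12 high; a bystander
Not all that is in view belongs to the job. What is shaped like the bar_a but green or purple is not meant.

How it is judged:
On the way, in this order (a step that is already met when the one before it is completed fails the run):
1. both bars lie squarely in the two empty outlines, flat on the shelf and at rest, the third still in the middle one (((x of bar_a in the frame of kiln_place0 between -0.009 and 0.009 m and y of bar_a in the frame of kiln_place0 between -0.007 and 0.007 m and z of bar_a in the frame of kiln_place0 between -0.004 and 0.004 m and angle between the x axis of each of bar_a, bar_b and the x axis of kiln, either way round below 0.2 rad and angle between each of bar_a, bar_b's own z axis and vertical below 0.1 rad and x of bar_b in the frame of kiln_place2 between -0.009 and 0.009 m and y of bar_b in the frame of kiln_place2 between -0.007 and 0.007 m and z of bar_b in the frame of kiln_place2 between -0.004 and 0.004 m) or (x of bar_a in the frame of kiln_place2 between -0.009 and 0.009 m and y of bar_a in the frame of kiln_place2 between -0.007 and 0.007 m and z of bar_a in the frame of kiln_place2 between -0.004 and 0.004 m and angle between the x axis of each of bar_a, bar_b and the x axis of kiln, either way round below 0.2 rad and angle between each of bar_a, bar_b's own z axis and vertical below 0.1 rad and x of bar_b in the frame of kiln_place0 between -0.009 and 0.009 m and y of bar_b in the frame of kiln_place0 between -0.007 and 0.007 m and z of bar_b in the frame of kiln_place0 between -0.004 and 0.004 m)) and x of bar_c in the frame of kiln_place1 between -0.009 and 0.009 m and y of bar_c in the frame of kiln_place1 between -0.007 and 0.007 m and z of bar_c in the frame of kiln_place1 between -0.004 and 0.004 m and angle between the x axis of bar_c and the x axis of kiln, either way round below 0.2 rad and angle between bar_c's own z axis and vertical below 0.1 rad and linear speed of each of bar_a, bar_b, bar_c below 0.03 m/s), for 0.2 s.
2. the lid is fully shut (value of joint lid below 0.03 rad), for 0.2 s.
3. the selector is turned to the two dots, lid shut (value of joint lid below 0.03 rad and value of joint selector between 1.2 and 1.44 rad and velocity of joint selector between -0.2 and 0.2 rad/s), for 0.2 s.
At the end, for the whole second after the job is handed in: One loose bar in each outer outline and bar_c in the middle one, each centred within 9 mm along and 7 mm across its outline, within 0.2 rad of square, flat on the shelf and at rest; lid shut (below 0.03 rad); selector at rest within 0.12 rad of the two-dot position (1.32 rad) (all of step 1 and all of step 3); the robot touches nothing.
It fails at once if a bystander is moved by more than 30 mm (distance of any of offcut, spool, flux, foil, brush, driver, cup, washer from where it was at the start of the episode above 0.03 m).
It fails at once if a glass bar is dropped: it falls freely over the kiln from more than about 15 mm (horizontal distance between bar_a and kiln_place1 below 0.12 m and contact force between bar_a and the fingers below 0.1 N and linear speed of bar_a above 0.55 m/s).
It fails at once if a glass bar is dropped: it falls freely over the kiln from more than about 15 mm (horizontal distance between bar_b and kiln_place1 below 0.12 m and contact force between bar_b and the fingers below 0.1 N and linear speed of bar_b above 0.55 m/s).
It also fails if it takes over 72 s, if anything falls off the work surface, if the arm or the gripper's body presses on something with over 40 N, if the wrist force passes 120 N, or if a joint passes its speed limit or range.

## Working session

There is one attempt and no reset: what is moved stays moved. The work goes in short steps, Python scripts to look and compute and a tool call to move; the robot and the scene stay as the last step left them, time stands still between calls to the robot, and variables do not carry over. Pictures are saved under pics/ and viewed, about 8 in all and at most 12, crops included, and the job is handed in when it is done.

Besides the shell and the picture viewer there is one more tool, called after "Call:" as name(argument=value, ...), one argument or row to a line, values as JSON. send_rows: Moves the arm, as the interface text tells. Its arguments: {"type":"object","properties":{"steps":{"type":"array","items":{"type":"object","properties":{"tx":{"type":"number"},"ty":{"type":"number"},"tz":{"type":"number"},"ax":{"type":"number"},"ay":{"type":"number"},"az":{"type":"number"}}}},"grip":{"type":"number"},"squeeze":{"type":"number"}},"required":["steps"]}

```bash
mkdir -p pics; ls; cat > h.py <<'E'
from station import *
import numpy as np, cv2
from scipy.spatial.transform import Rotation as R
def proj(pic,P):
    P=np.atleast_2d(P); T=np.linalg.inv(pic["T"]); c=P@T[:3,:3].T+T[:3,3]
    return np.c_[pic["cx"]+pic["fx"]*c[:,0]/-c[:,2], pic["cy"]-pic["fy"]*c[:,1]/-c[:,2]]
def ray(pic,uv,z):
    uv=np.atleast_2d(uv).astype(float)
    d=np.c_[(uv[:,0]-pic["cx"])/pic["fx"],-(uv[:,1]-pic["cy"])/pic["fy"],-np.ones(len(uv))]@pic["T"][:3,:3].T
    o=pic["T"][:3,3]; return o+d*((z-o[2])/d[:,2])[:,None]
E
python3 - <<'E'
from h import *
s=get_state(); print(s)
for n in("scene","top"):
    p=read_camera(n); cv2.imwrite(f"pics/{n}0.png",p["img"]); print(n,p["T"].round(3).tolist(),p["fx"],[k for k in p])
    for t in["kiln","kiln_place0","kiln_place1","kiln_place2","bar_a","lid_hinge","lid_edge","selector_grip","offcut"]:
        for f in(tip_of,find_in):
            try: print(t,f.__name__,[(np.round(d["location"],3).tolist(),round(d["p"],2)) for d in f(t,p)][:5])
            except Exception as e: print(t,f.__name__,e)
E
```

```text
pics
{'time_s': 0.0, 'joint_pos': array([-1.35458125e+00,  3.51223812e-01,  1.65243246e+00,  2.85241517e-06,
        1.13913063e+00, -8.46443888e-02]), 'dq': array([-0.00055311,  0.00093835, -0.00094254,  0.00082083, -0.00026932,
        0.00020895]), 'tau': array([-2.01185780e-03, -5.06099904e+01, -2.91408527e+01, -1.97108175e-04,
        4.52043416e-03, -1.45959362e-06]), 'ee_pos': array([ 0.16291569, -0.52495897,  0.23076205]), 'tool_rot': array([-0.69909436, -0.10639011,  0.69914804, -0.10554735]), 'contact_force': array([ 0.18346367, -0.23267207,  0.06697294]), 'wrist_torque': array([ 0.0036986 , -0.01669582,  0.05049975]), 'grip_width': 0.0852804830885624}
scene [[-0.687, -0.612, 0.392, 0.905], [0.727, -0.569, 0.385, 0.419], [-0.013, 0.549, 0.836, 0.93], [0.0, 0.0, 0.0, 1.0]] 467.24935628597484 ['img', 'fx', 'fy', 'cx', 'cy', 'T', 'shot']
kiln call [([0.604, -0.141, 0.002], 0.82)]
kiln call [([0.608, -0.227, 0.08], 0.8), ([0.452, -0.154, 0.095], 0.41)]
kiln_place0 call [([0.594, -0.081, 0.044], 0.82), ([0.602, -0.121, 0.042], 0.68), ([0.603, -0.168, 0.046], 0.63)]
kiln_place0 c
[... 2290 characters left out ...]
([0.478, 0.306, 0.001], 0.6)]
bar_a call [([0.57, 0.28, 0.016], 0.95), ([0.569, 0.379, 0.016], 0.9), ([0.537, 0.177, 0.012], 0.88), ([0.597, -0.121, 0.062], 0.86)]
lid_hinge call [([0.614, -0.252, 0.085], 0.82)]
lid_hinge call [([0.599, -0.121, 0.065], 0.65), ([0.614, -0.28, 0.25], 0.57)]
lid_edge call [([0.625, -0.315, 0.304], 0.74), ([0.673, -0.447, -0.004], 0.52)]
lid_edge call [([0.618, -0.278, 0.247], 0.85)]
selector_grip call [([0.449, -0.16, 0.112], 0.71)]
selector_grip call [([0.445, -0.156, 0.091], 0.64), ([0.514, 0.453, 0.07], 0.3)]
offcut call [([0.693, 0.281, -0.002], 0.62), ([0.596, -0.122, 0.044], 0.3)]
offcut call [([0.695, 0.279, 0.016], 0.56), ([0.586, -0.201, 0.083], 0.34)]
```

View pics/top0.png

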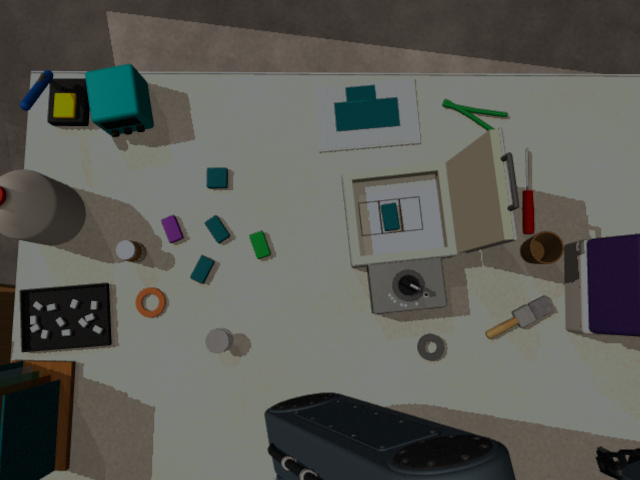

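View pics/scene0.png

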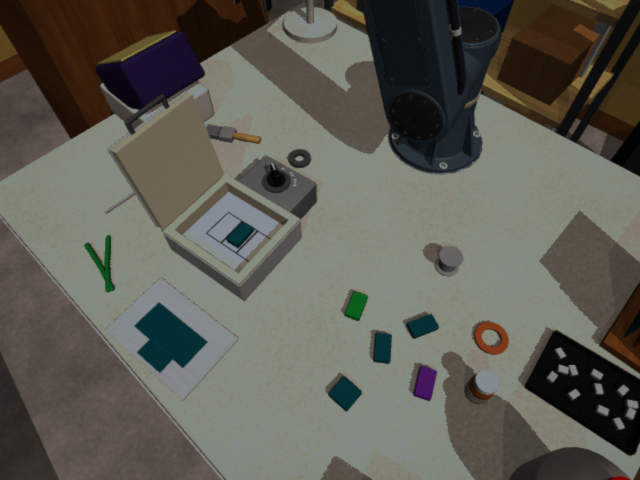

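Top view: the two teal oblong bars are at (217,229) and (203,269). The look-alikes are green (260,245) and purple (172,229), and the square offcut is at (217,178). Bar_c is at (391,217), with empty outlines on either side at about (370,217) and (412,214). Next I fit the poses and check them on a crop.

```bash
cat >> h.py <<'E'
from scipy.optimize import minimize, least_squares
def box(x,y,a,L=.06,W=.034,z0=0.,H=.016):
    c,s=np.cos(a),np.sin(a)
    return np.array([[x+c*u*L/2-s*v*W/2,y+s*u*L/2+c*v*W/2,z] for u in(-1,1) for v in(-1,1) for z in(z0,z0+H)])
def teal(pic):
    hsv=cv2.cvtColor(pic["img"],cv2.COLOR_BGR2HSV); return cv2.inRange(hsv,(80,110,25),(100,255,255))
def fitbar(pics,x,y,z0=0.):
    S=4; data=[]
    for p in pics:
        u,v=proj(p,[x,y,z0+.008])[0].astype(int)-30
        m=cv2.resize(teal(p)[v:v+60,u:u+60],None,fx=S,fy=S,interpolation=cv2.INTER_CUBIC)>127
        n,l,st,ce=cv2.connectedComponentsWithStats(m.astype(np.uint8))
        k=1+np.argmin([np.hypot(*(c-120))-s[4]/100 for c,s in zip(ce[1:],st[1:])]); data.append((p,u,v,l==k))
    def cost(q,one=None):
        t=0
        for p,u,v,m in data:
            h=(proj(p,box(q[0],q[1],q[2],z0=z0))-[u,v]+.5)*S-.5
            k=np.zeros(m.shape,np.uint8); cv2.fillConvexPoly(k,cv2.convexHull((h*16).round().astype(np.int32)),1,shift=4)
            t+=(k.astype(bool)^m).sum()/m.sum()
        return t/len(data)
    best=None
    for a in np.arange(0,np.pi,np.pi/8):
        r=minimize(cost,[x,y,a],method="Nelder-Mead",options=dict(initial_simplex=np.array([[x,y,a],[x+.006,y,a],[x,y+.006,a],[x,y,a+.3]])))
        if best is None or r.fun<best.fun: best=r
    return best.x,best.fun
E
cat > m.py <<'E'
from h import *
pt,ps=read_camera("top"),read_camera("scene")
for x,y,z in((.57,.278,0),(.477,.306,0),(.599,-.122,.045)):
    for pp in([pt],[ps],[pt,ps]):
        q,f=fitbar(pp,x,y,z); print(q.round(4),"deg",np.degrees(q[2]).round(1),round(f,3))
# kiln from network points
K=[("kiln",[0,0,0]),("lid_hinge",[0,-.113,.0805]),("selector_grip",[-.158,0,.112])]
A=[];B=[]
for p in(pt,ps):
    for n,k in K:
        d=tip_of(n,p)
        if d: A.append(k[:2]);B.append(d[0]["location"][:2])
    for d in tip_of("kiln_place0",p)[:3]:
        L=np.array(d["location"]); E=np.array([[.609,-.170,.045],[.602,-.124,.045],[.595,-.08,.045]])
        i=np.argmin(np.linalg.norm(E-L,axis=1))
        if np.linalg.norm(E[i]-L)<.02: A.append([0,[-.03,.016,.062][i]]);B.append(L[:2])
A=np.array(A);B=np.array(B)
f=lambda q:(np.c_[np.cos(q[2])*A[:,0]-np.sin(q[2])*A[:,1]+q[0],np.sin(q[2])*A[:,0]+np.cos(q[2])*A[:,1]+q[1]]-B).ravel()
r=least_squares(f,[.604,-.141,.14],loss="soft_l1",f_scale=.004); print("kiln",r.x,(r.fun*1000).round(1))
q=r.x
def kw(P):
    P=np.atleast_2d(P).astype(float); c,s=np.cos(q[2]),np.sin(q[2]); return np.c_[q[0]+c*P[:,0]-s*P[:,1],q[1]+s*P[:,0]+c*P[:,1],P[:,2]]
ims=[]
for p,(cx,cy) in((pt,(400,215)),(ps,(235,225))):
    u,v=cx-65,cy-100 if p is pt else cy-85
    S=3; im=cv2.resize(p["img"][v:v+200,u:u+130],None,fx=S,fy=S,interpolation=cv2.INTER_CUBIC); im=cv2.convertScaleAbs(im,alpha=1.6)
    def poly(P,c): 
        cv2.polylines(im,[(((proj(p,kw(P))-[u,v]+.5)*S-.5)*16).round().astype(np.int32)],True,c,1,cv2.LINE_AA,4)
    for y in(-.03,.016,.062): poly([[a*.036,y+b*.021,.045] for a,b in((1,1),(1,-1),(-1,-1),(-1,1))],(0,0,255))
    poly([[a*.103,b*.113,.08] for a,b in((1,1),(1,-1),(-1,-1),(-1,1))],(0,255,255))
    poly([[a*.085,b*.095,.08] for a,b in((1,1),(1,-1),(-1,-1),(-1,1))],(255,255,0))
    poly([[-.103,.08,.075],[-.213,.08,.075],[-.213,-.08,.075],[-.103,-.08,.075]],(255,0,255))
    ims.append(im)
cv2.imwrite("pics/ov.png",np.hstack(ims))
S=6;v,u=165,150
cv2.imwrite("pics/bars.png",cv2.convertScaleAbs(cv2.resize(pt["img"][v:v+95,u:u+130],None,fx=S,fy=S),alpha=1.5))
E
python3 m.py
```

```text
[0.5682 0.2764 0.6787] deg 38.9 0.22
[0.5713 0.2738 0.5553] deg 31.8 0.205
[0.5696 0.2748 0.6121] deg 35.1 0.23
[ 0.4736  0.3063 -0.4406] deg -25.2 0.24
[ 0.4769  0.3066 -0.3581] deg -20.5 0.283
[0.4746 0.3064 2.7139] deg 155.5 0.268
[ 0.5948 -0.1211  0.1211] deg 6.9 0.197
[ 0.5986 -0.1225  3.3615] deg 192.6 0.25
[ 0.5968 -0.1218  0.1369] deg 7.8 0.231
kiln [ 0.60354161 -0.13990301  0.12638588] [-1.5 -0.  -1.2  2.6  1.7 -1.1  1.   0.3  2.2  0.1 -2.3 -0.7  0.   1.3
 -0.2 -0.1  0.8 -0.7 -1.7  2.3  0.9 -5.4]
```

View pics/ov.png

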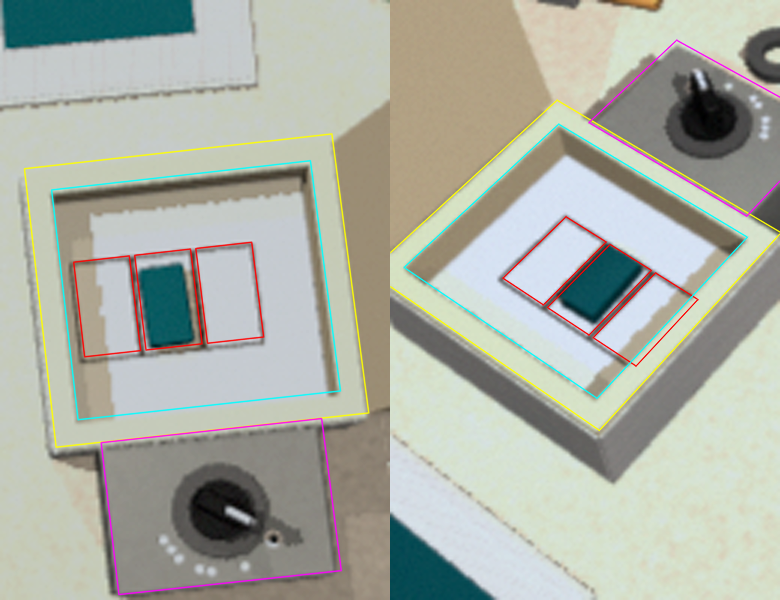

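View pics/bars.png

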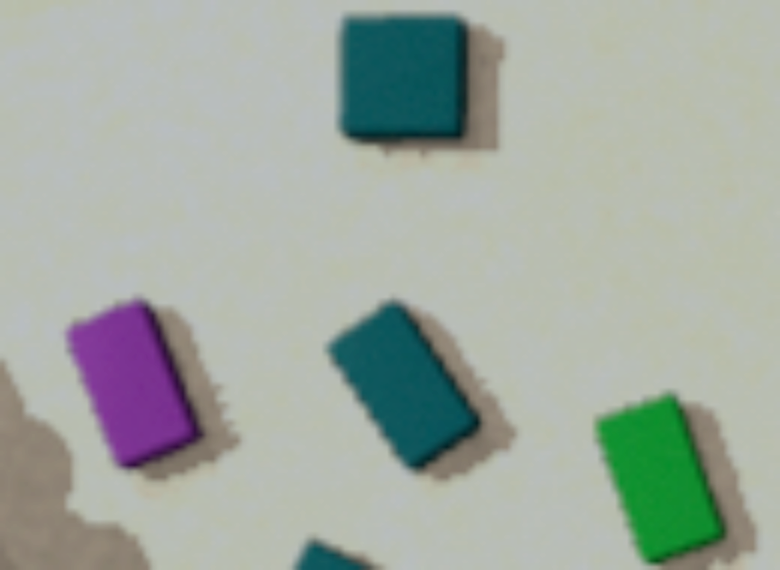

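The overlay fits the kiln to about 2 mm: red on the outlines, cyan and yellow on the rim. The knob pointer is at (240,517) in the crop. The bars crop shows a teal oblong at (405,385) flanked by purple (135,385) and green (660,480), with the square offcut at (403,78). The oblong and its teal neighbour at the lower left (330,560) are the bars. Next I refine the bar fit and plan.

```bash
sed -i 's/cv2.inRange(hsv,(80,110,25),(100,255,255))/cv2.inRange(hsv,(78,100,8),(105,255,255))/' h.py
cat > p.py <<'E'
from h import *
import sys,json
KQ=[.6035,-.1400,.1264]
def kp(x,y,z):
    c,s=np.cos(KQ[2]),np.sin(KQ[2]); return np.array([KQ[0]+c*x-s*y,KQ[1]+s*x+c*y,z])
def down(yaw):  # tool x down, tool y at yaw in world
    y=np.array([np.cos(yaw),np.sin(yaw),0]); x=np.array([0,0,-1.]); return R.from_matrix(np.c_[x,y,np.cross(x,y)])
def plan(wps,vmax=.05,amax=8.5,lock=False):
    """wps: list of (xyz,yaw). prints rows; yaw taken to nearest half turn unless lock"""
    s=get_state(); p=s["ee_pos"]; r=R.from_quat(s["tool_rot"]); y=r.as_matrix()[:,1]; print("at",p.round(4),"yaw",np.degrees(np.arctan2(y[1],y[0])).round(1),"t",round(s["time_s"],2),"grip",round(s["grip_width"],4),"q",s["joint_pos"].round(2),"F",s["contact_force"].round(1))
    rows=[]
    for X,yaw in wps:
        y=r.as_matrix()[:,1]; cur=np.arctan2(y[1],y[0])
        d=yaw-cur
        d=(d+np.pi/2)%np.pi-np.pi/2 if not lock else (d+np.pi)%(2*np.pi)-np.pi
        tgt=down(cur+d); dX=np.array(X)-p; rv=(r.inv()*tgt).as_rotvec()
        n=max(1,int(np.ceil(max(np.linalg.norm(dX)/vmax,np.degrees(np.linalg.norm(rv))/amax)-1e-3)))
        for i in range(n):
            t=r.inv().apply(dX/n); a=np.degrees(rv/n)
            rows.append({k:float(v) for k,v in zip(("tx","ty","tz","ax","ay","az"),[*t.round(4),*a.round(2)]) if abs(v)>1e-6})
            r=r*R.from_rotvec(rv/n)
        p=np.array(X)
    for i in range(0,len(rows),8): print(json.dumps(rows[i:i+8]),len(rows[i:i+8]))
E
python3 - <<'E'
from p import *
pt,ps=read_camera("top"),read_camera("scene")
for x,y,z in((.57,.275,0),(.475,.306,0),(.599,-.122,.045)):
    for pp in([pt],[ps],[pt,ps]):
        q,f=fitbar(pp,x,y,z); print(q.round(4),"deg",np.degrees(q[2]).round(1),round(f,3))
plan([((.35,-.15,.25),0.2),((.57,.275,.15),np.radians(35))])
E
```

```text
[0.5664 0.2743 3.8193] deg 218.8 0.19
[0.5717 0.2742 0.5483] deg 31.4 0.2
[0.5696 0.2748 0.6125] deg 35.1 0.212
[ 0.4737  0.3051 -0.4411] deg -25.3 0.212
[ 0.4786  0.306  -0.3517] deg -20.2 0.244
[ 0.4747  0.3064 -0.4276] deg -24.5 0.238
[ 0.5946 -0.1212  3.2855] deg 188.2 0.184
[ 0.5988 -0.1226  0.2351] deg 13.5 0.241
[ 0.597  -0.1218  0.1711] deg 9.8 0.227
at [ 0.163  -0.5253  0.2313] yaw -72.8 t 2.5 grip 0.0853 q [-1.35  0.35  1.65 -0.    1.14 -0.08] F [ 0.1  0.4 -0. ]
[{"tx": -0.0019, "ty": -0.0303, "tz": -0.029, "ax": -8.42}, {"tx": -0.0019, "ty": -0.0257, "tz": -0.0331, "ax": -8.42}, {"tx": -0.0019, "ty": -0.0206, "tz": -0.0365, "ax": -8.42}, {"tx": -0.0019, "ty": -0.015, "tz": -0.0391, "ax": -8.42}, {"tx": -0.0019, "ty": -0.0091, "tz": -0.0409, "ax": -8.42}, {"tx": -0.0019, "ty": -0.003, "tz": -0.0418, "ax": -8.42}, {"tx": -0.0019, "ty": 0.0031, "tz": -0.0418, "ax": -8.42}, {"tx": -0.0019, "ty": 0.0092, "tz": -0.0409, "ax": -8.42}] 8
[{"tx": -0.0019, "ty": 0.0151, "tz": -0.0391, "ax": -8.42}, {"tx": -0.0019, "ty": 0.0207, "tz": -0.0365, "ax": -8.42}, {"tx": 0.01, "ty": 0.03, "tz": -0.0373, "ax": -2.35}, {"tx": 0.01, "ty": 0.0315, "tz": -0.036, "ax": -2.35}, {"tx": 0.01, "ty": 0.033, "tz": -0.0347, "ax": -2.35}, {"tx": 0.01, "ty": 0.0344, "tz": -0.0333, "ax": -2.35}, {"tx": 0.01, "ty": 0.0357, "tz": -0.0319, "ax": -2.35}, {"tx": 0.01, "ty": 0.037, "tz": -0.0304, "ax": -2.35}] 8
[{"tx": 0.01, "ty": 0.0382, "tz": -0.0288, "ax": -2.35}, {"tx": 0.01, "ty": 0.0393, "tz": -0.0272, "ax": -2.35}, {"tx": 0.01, "ty": 0.0404, "tz": -0.0256, "ax": -2.35}, {"tx": 0.01, "ty": 0.0415, "tz": -0.0239, "ax": -2.35}] 4
```

Call:
send_rows(
  steps=[
    {"tx":-0.002,"ty":-0.03,"tz":-0.029,"ax":-8.4},
    {"tx":-0.002,"ty":-0.026,"tz":-0.033,"ax":-8.4},
    {"tx":-0.002,"ty":-0.021,"tz":-0.036,"ax":-8.4},
    {"tx":-0.002,"ty":-0.015,"tz":-0.039,"ax":-8.4},
    {"tx":-0.002,"ty":-0.009,"tz":-0.041,"ax":-8.4},
    {"tx":-0.002,"ty":-0.003,"tz":-0.042,"ax":-8.4},
    {"tx":-0.002,"ty":0.003,"tz":-0.042,"ax":-8.4},
    {"tx":-0.002,"ty":0.009,"tz":-0.041,"ax":-8.4},
  ],
  grip=0.085,
  squeeze=40,
)

```text
invalid input at $.steps[0]: expected keys tx, ty, tz, ax, ay, az
```

Call:
send_rows(
  steps=[
    {"tx":-0.002,"ty":0.015,"tz":-0.039,"ax":-8.4},
    {"tx":-0.002,"ty":0.021,"tz":-0.036,"ax":-8.4},
    {"tx":0.01,"ty":0.03,"tz":-0.037,"ax":-2.4},
    {"tx":0.01,"ty":0.032,"tz":-0.036,"ax":-2.4},
    {"tx":0.01,"ty":0.033,"tz":-0.035,"ax":-2.4},
    {"tx":0.01,"ty":0.034,"tz":-0.033,"ax":-2.4},
    {"tx":0.01,"ty":0.036,"tz":-0.032,"ax":-2.4},
    {"tx":0.01,"ty":0.037,"tz":-0.03,"ax":-2.4},
  ],
)

```text
invalid input at $.steps[0]: expected keys tx, ty, tz, ax, ay, az
```

```bash
python3 -c "
from p import *
plan([((.57,.275,.08),np.radians(35)),((.57,.275,.006),np.radians(35))])"
```

```text
at [ 0.163  -0.5253  0.2313] yaw -72.8 t 2.5 grip 0.0853 q [-1.35  0.35  1.65 -0.    1.14 -0.08] F [ 0.1  0.4 -0. ]
[{"tx": 0.008, "ty": -0.0339, "tz": -0.0329, "ax": 3.8}, {"tx": 0.008, "ty": -0.036, "tz": -0.0306, "ax": 3.8}, {"tx": 0.008, "ty": -0.0379, "tz": -0.0282, "ax": 3.8}, {"tx": 0.008, "ty": -0.0397, "tz": -0.0256, "ax": 3.8}, {"tx": 0.008, "ty": -0.0413, "tz": -0.0229, "ax": 3.8}, {"tx": 0.008, "ty": -0.0428, "tz": -0.0201, "ax": 3.8}, {"tx": 0.008, "ty": -0.044, "tz": -0.0172, "ax": 3.8}, {"tx": 0.008, "ty": -0.045, "tz": -0.0143, "ax": 3.8}] 8
[{"tx": 0.008, "ty": -0.0459, "tz": -0.0113, "ax": 3.8}, {"tx": 0.008, "ty": -0.0465, "tz": -0.0082, "ax": 3.8}, {"tx": 0.008, "ty": -0.047, "tz": -0.0051, "ax": 3.8}, {"tx": 0.008, "ty": -0.0472, "tz": -0.002, "ax": 3.8}, {"tx": 0.008, "ty": -0.0472, "tz": 0.0012, "ax": 3.8}, {"tx": 0.008, "ty": -0.0471, "tz": 0.0043, "ax": 3.8}, {"tx": 0.008, "ty": -0.0467, "tz": 0.0074, "ax": 3.8}, {"tx": 0.008, "ty": -0.0461, "tz": 0.0105, "ax": 3.8}] 8
[{"tx": 0.008, "ty": -0.0453, "tz": 0.0135, "ax": 3.8}, {"tx": 0.008, "ty": -0.0443, "tz": 0.0165, "ax": 3.8}, {"tx": 0.008, "ty": -0.0431, "tz": 0.0194, "ax": 3.8}, {"tx": 0.037}, {"tx": 0.037}] 5
```

```bash
sed -i 's/ if abs(v)>1e-6})/})/; s/\*t.round(4),\*a.round(2)/*t.round(3),*a.round(1)/' p.py; sed -i 's/json.dumps(rows\[i:i+8\])/json.dumps(rows[i:i+8]).replace("-0.0,","0,").replace("0.0,","0,")/' p.py
```

Call:
send_rows(
  steps=[
    {"tx":-0.002,"ty":-0.03,"tz":-0.029,"ax":-8.4,"ay":0,"az":0},
    {"tx":-0.002,"ty":-0.026,"tz":-0.033,"ax":-8.4,"ay":0,"az":0},
    {"tx":-0.002,"ty":-0.021,"tz":-0.036,"ax":-8.4,"ay":0,"az":0},
    {"tx":-0.002,"ty":-0.015,"tz":-0.039,"ax":-8.4,"ay":0,"az":0},
    {"tx":-0.002,"ty":-0.009,"tz":-0.041,"ax":-8.4,"ay":0,"az":0},
    {"tx":-0.002,"ty":-0.003,"tz":-0.042,"ax":-8.4,"ay":0,"az":0},
    {"tx":-0.002,"ty":0.003,"tz":-0.042,"ax":-8.4,"ay":0,"az":0},
    {"tx":-0.002,"ty":0.009,"tz":-0.041,"ax":-8.4,"ay":0,"az":0},
  ],
  grip=0.085,
  squeeze=40,
)

```text
time_s: 3.3
ee_pos: [0.3108, -0.2159, 0.2472]
tool_rot: [-0.518, -0.481, 0.518, -0.483]
contact_force: [1.0, -1.1, -0.1]
grip_width: 0.0852
```

Call:
send_rows(
  steps=[
    {"tx":-0.002,"ty":0.015,"tz":-0.039,"ax":-8.4,"ay":0,"az":0},
    {"tx":-0.002,"ty":0.021,"tz":-0.036,"ax":-8.4,"ay":0,"az":0},
    {"tx":0.01,"ty":0.03,"tz":-0.037,"ax":-2.4,"ay":0,"az":0},
    {"tx":0.01,"ty":0.032,"tz":-0.036,"ax":-2.4,"ay":0,"az":0},
    {"tx":0.01,"ty":0.033,"tz":-0.035,"ax":-2.4,"ay":0,"az":0},
    {"tx":0.01,"ty":0.034,"tz":-0.033,"ax":-2.4,"ay":0,"az":0},
    {"tx":0.01,"ty":0.036,"tz":-0.032,"ax":-2.4,"ay":0,"az":0},
    {"tx":0.01,"ty":0.037,"tz":-0.03,"ax":-2.4,"ay":0,"az":0},
  ],
)

```text
time_s: 4.1
ee_pos: [0.4736, 0.1294, 0.1936]
tool_rot: [0.363, 0.602, -0.362, 0.612]
contact_force: [0.8, -0.8, 0.0]
grip_width: 0.0852
```

```bash
python3 -c "
from p import *
plan([((.57,.275,.08),np.radians(35)),((.57,.275,.006),np.radians(35))])"
```

```text
at [0.4736 0.1294 0.1936] yaw 28.3 t 4.1 grip 0.0852 q [ 0.18  0.29  1.85 -0.01  1.   -0.31] F [ 0.8 -0.8  0. ]
[{"tx": 0.023, "ty": 0.031, "tz": -0.017, "ax": -1.3, "ay": 0.1, "az": -0.1}, {"tx": 0.023, "ty": 0.031, "tz": -0.016, "ax": -1.3, "ay": 0.1, "az": -0.1}, {"tx": 0.023, "ty": 0.031, "tz": -0.015, "ax": -1.3, "ay": 0.1, "az": -0.1}, {"tx": 0.023, "ty": 0.032, "tz": -0.014, "ax": -1.3, "ay": 0.1, "az": -0.1}, {"tx": 0.023, "ty": 0.032, "tz": -0.014, "ax": -1.3, "ay": 0.1, "az": -0.1}, {"tx": 0.037, "ty": 0, "tz": 0, "ax": 0, "ay": 0, "az": 0.0}, {"tx": 0.037, "ty": 0, "tz": 0, "ax": 0, "ay": 0, "az": 0.0}] 7
```

Call:
send_rows(
  steps=[
    {"tx":0.023,"ty":0.031,"tz":-0.017,"ax":-1.3,"ay":0.1,"az":-0.1},
    {"tx":0.023,"ty":0.031,"tz":-0.016,"ax":-1.3,"ay":0.1,"az":-0.1},
    {"tx":0.023,"ty":0.031,"tz":-0.015,"ax":-1.3,"ay":0.1,"az":-0.1},
    {"tx":0.023,"ty":0.032,"tz":-0.014,"ax":-1.3,"ay":0.1,"az":-0.1},
    {"tx":0.023,"ty":0.034,"tz":-0.014,"ax":-1.3,"ay":0.1,"az":-0.1},
    {"tx":0,"ty":0,"tz":0,"ax":0,"ay":0,"az":0},
    {"tx":0,"ty":0,"tz":0,"ax":0,"ay":0,"az":0},
    {"tx":0,"ty":0,"tz":0,"ax":0,"ay":0,"az":0},
  ],
)

```text
time_s: 4.9
ee_pos: [0.575, 0.2884, 0.0716]
tool_rot: [0.323, 0.628, -0.325, 0.629]
contact_force: [0.1, 0.5, 0.3]
grip_width: 0.085
```

```bash
python3 - <<'E'
from p import *
plan([((.57,.275,.002),np.radians(35))],vmax=.02)
pt,ps=read_camera("top"),read_camera("scene")
a=cv2.resize(ps["img"][250:430,300:480],None,fx=2.2,fy=2.2); b=cv2.resize(pt["img"][150:330,120:300],None,fx=2.2,fy=2.2)
cv2.imwrite("pics/g1.png",cv2.convertScaleAbs(np.hstack([a,b]),alpha=1.5))
E
```

```text
at [0.575  0.2884 0.0716] yaw 35.5 t 4.9 grip 0.085 q [ 0.39  0.7   1.51 -0.    0.93 -0.22] F [0.1 0.5 0.3]
[{"tx": 0.017, "ty": -0.003, "tz": 0.002, "ax": 0.1, "ay": 0, "az": 0.0}, {"tx": 0.017, "ty": -0.003, "tz": 0.002, "ax": 0.1, "ay": 0, "az": 0.0}, {"tx": 0.017, "ty": -0.003, "tz": 0.002, "ax": 0.1, "ay": 0, "az": 0.0}, {"tx": 0.017, "ty": -0.003, "tz": 0.002, "ax": 0.1, "ay": 0, "az": 0.0}] 4
```

View pics/g1.png

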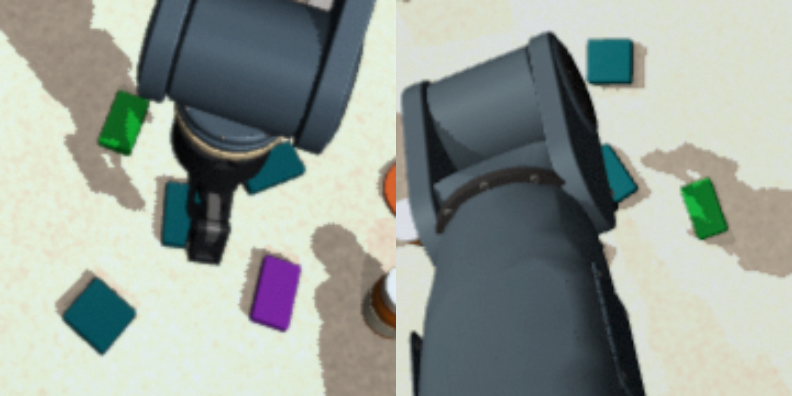

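The gripper is over bar 1, about 14 mm too far along and to the side. I correct horizontally, then descend.

Call:
send_rows(
  steps=[
    {"tx":0.005,"ty":-0.007,"tz":0.005,"ax":0.3,"ay":0,"az":0},
    {"tx":0.01,"ty":-0.005,"tz":0.003,"ax":0.2,"ay":0,"az":0},
    {"tx":0.015,"ty":0,"tz":0,"ax":0,"ay":0,"az":0},
    {"tx":0.015,"ty":0,"tz":0,"ax":0,"ay":0,"az":0},
    {"tx":0,"ty":0,"tz":0,"ax":0,"ay":0,"az":0},
    {"tx":0,"ty":0,"tz":0,"ax":0,"ay":0,"az":0},
    {"tx":0,"ty":0,"tz":0,"ax":0,"ay":0,"az":0},
    {"tx":0,"ty":0,"tz":0,"ax":0,"ay":0,"az":0},
  ],
)

```text
time_s: 5.8
ee_pos: [0.5698, 0.2717, 0.025]
tool_rot: [0.327, 0.626, -0.328, 0.628]
contact_force: [0.7, 0.5, 0.6]
grip_width: 0.0848
```

```bash
python3 -c "
from p import *
plan([((.57,.275,.002),np.radians(35))],vmax=.012)"
```

```text
at [0.5698 0.2717 0.025 ] yaw 34.8 t 5.8 grip 0.0848 q [ 0.37  0.75  1.56 -0.    0.83 -0.23] F [0.7 0.5 0.6]
[{"tx": 0.012, "ty": 0.001, "tz": -0.001, "ax": -0.1, "ay": 0.1, "az": -0.0}, {"tx": 0.012, "ty": 0.001, "tz": -0.001, "ax": -0.1, "ay": 0.1, "az": -0.0}] 2
```

Call:
send_rows(
  steps=[
    {"tx":0.009,"ty":0.002,"tz":-0.002,"ax":0,"ay":0,"az":0},
    {"tx":0.009,"ty":0.001,"tz":-0.001,"ax":0,"ay":0,"az":0},
    {"tx":0.003,"ty":0,"tz":0,"ax":0,"ay":0,"az":0},
    {"tx":0,"ty":0,"tz":0,"ax":0,"ay":0,"az":0},
    {"tx":0,"ty":0,"tz":0,"ax":0,"ay":0,"az":0},
    {"tx":0,"ty":0,"tz":0,"ax":0,"ay":0,"az":0},
    {"tx":0,"ty":0,"tz":0,"ax":0,"ay":0,"az":0},
    {"tx":0,"ty":0,"tz":0,"ax":0,"ay":0,"az":0},
  ],
)

```text
time_s: 6.6
ee_pos: [0.5711, 0.2766, 0.0029]
tool_rot: [0.328, 0.625, -0.327, 0.628]
contact_force: [0.9, -0.3, -0.2]
grip_width: 0.0851
```

Call:
send_rows(
  steps=[
    {"tx":0,"ty":0,"tz":0,"ax":0,"ay":0,"az":0},
    {"tx":0,"ty":0,"tz":0,"ax":0,"ay":0,"az":0},
    {"tx":0,"ty":0,"tz":0,"ax":0,"ay":0,"az":0},
    {"tx":0,"ty":0,"tz":0,"ax":0,"ay":0,"az":0},
    {"tx":0,"ty":0,"tz":0,"ax":0,"ay":0,"az":0},
    {"tx":0,"ty":0,"tz":0,"ax":0,"ay":0,"az":0},
    {"tx":0,"ty":0,"tz":0,"ax":0,"ay":0,"az":0},
    {"tx":0,"ty":0,"tz":0,"ax":0,"ay":0,"az":0},
  ],
  grip=0.05,
  squeeze=40,
)

```text
time_s: 7.4
ee_pos: [0.5714, 0.2767, 0.0036]
tool_rot: [0.328, 0.625, -0.327, 0.628]
contact_force: [0.9, 1.0, 1.2]
grip_width: 0.0588
```

```bash
python3 -c "
from p import *
k=kp(0,-.03,.12);print(k)
plan([((.57,.275,.13),np.radians(35)),(k,KQ[2])],vmax=.045)"
```

```text
[ 0.60728191 -0.16976066  0.12      ]
at [0.5714 0.2767 0.0036] yaw 34.8 t 7.4 grip 0.0588 q [ 0.38  0.79  1.55 -0.    0.8  -0.23] F [0.9 1.  1.2]
[{"tx": -0.042, "ty": -0.001, "tz": 0, "ax": -0.1, "ay": 0.1, "az": -0.1}, {"tx": -0.042, "ty": -0.001, "tz": 0, "ax": -0.1, "ay": 0.1, "az": -0.1}, {"tx": -0.042, "ty": -0.001, "tz": 0, "ax": -0.1, "ay": 0.1, "az": -0.1}, {"tx": 0.001, "ty": -0.022, "tz": 0.039, "ax": 2.8, "ay": 0, "az": 0.0}, {"tx": 0.001, "ty": -0.021, "tz": 0.04, "ax": 2.8, "ay": 0, "az": 0.0}, {"tx": 0.001, "ty": -0.019, "tz": 0.041, "ax": 2.8, "ay": 0, "az": 0.0}, {"tx": 0.001, "ty": -0.017, "tz": 0.041, "ax": 2.8, "ay": 0, "az": 0.0}, {"tx": 0.001, "ty": -0.015, "tz": 0.042, "ax": 2.8, "ay": 0, "az": 0.0}] 8
[{"tx": 0.001, "ty": -0.013, "tz": 0.043, "ax": 2.8, "ay": 0, "az": 0.0}, {"tx": 0.001, "ty": -0.01, "tz": 0.043, "ax": 2.8, "ay": 0, "az": 0.0}, {"tx": 0.001, "ty": -0.008, "tz": 0.044, "ax": 2.8, "ay": 0, "az": 0.0}, {"tx": 0.001, "ty": -0.006, "tz": 0.044, "ax": 2.8, "ay": 0, "az": 0.0}, {"tx": 0.001, "ty": -0.004, "tz": 0.044, "ax": 2.8, "ay": 0, "az": 0.0}] 5
```

Call:
send_rows(
  steps=[
    {"tx":-0.02,"ty":0,"tz":0,"ax":0,"ay":0,"az":0},
    {"tx":-0.04,"ty":0,"tz":0,"ax":0,"ay":0,"az":0},
    {"tx":-0.06,"ty":0,"tz":0,"ax":0,"ay":0,"az":0},
    {"tx":-0.015,"ty":-0.022,"tz":0.039,"ax":2.8,"ay":0,"az":0},
    {"tx":0,"ty":-0.021,"tz":0.04,"ax":2.8,"ay":0,"az":0},
    {"tx":0,"ty":-0.019,"tz":0.041,"ax":2.8,"ay":0,"az":0},
    {"tx":0,"ty":-0.017,"tz":0.041,"ax":2.8,"ay":0,"az":0},
    {"tx":0,"ty":-0.015,"tz":0.042,"ax":2.8,"ay":0,"az":0},
  ],
)

```text
time_s: 8.2
ee_pos: [0.5873, 0.0508, 0.1351]
tool_rot: [0.402, 0.58, -0.401, 0.584]
contact_force: [1.6, -1.1, -0.7]
grip_width: 0.0586
```

```bash
python3 -c "
from p import *
plan([(kp(0,-.03,.12),KQ[2])],vmax=.042)"
```

```text
at [0.5873 0.0508 0.1351] yaw 20.8 t 8.2 grip 0.0586 q [ 0.01  0.53  1.63 -0.    0.97 -0.35] F [ 1.6 -1.1 -0.7]
[{"tx": 0.003, "ty": -0.01, "tz": 0.036, "ax": 2.3, "ay": 0, "az": -0.0}, {"tx": 0.003, "ty": -0.009, "tz": 0.036, "ax": 2.3, "ay": 0, "az": -0.0}, {"tx": 0.003, "ty": -0.007, "tz": 0.036, "ax": 2.3, "ay": 0, "az": -0.0}, {"tx": 0.003, "ty": -0.006, "tz": 0.036, "ax": 2.3, "ay": 0, "az": -0.0}, {"tx": 0.003, "ty": -0.004, "tz": 0.037, "ax": 2.3, "ay": 0, "az": -0.0}, {"tx": 0.003, "ty": -0.003, "tz": 0.037, "ax": 2.3, "ay": 0, "az": -0.0}] 6
```

Call:
send_rows(
  steps=[
    {"tx":0.002,"ty":-0.009,"tz":0.036,"ax":2.2,"ay":0,"az":0},
    {"tx":0.002,"ty":-0.008,"tz":0.036,"ax":2.2,"ay":0,"az":0},
    {"tx":0.002,"ty":-0.006,"tz":0.036,"ax":2.2,"ay":0,"az":0},
    {"tx":0.002,"ty":-0.005,"tz":0.036,"ax":2.2,"ay":0,"az":0},
    {"tx":0.002,"ty":-0.004,"tz":0.034,"ax":2.2,"ay":0,"az":0},
    {"tx":0.001,"ty":-0.002,"tz":0.02,"ax":1,"ay":0,"az":0},
    {"tx":0,"ty":0,"tz":0.006,"ax":0,"ay":0,"az":0},
    {"tx":0,"ty":0,"tz":0,"ax":0,"ay":0,"az":0},
  ],
)

```text
time_s: 9.0
ee_pos: [0.607, -0.1693, 0.1232]
tool_rot: [0.465, 0.532, -0.464, 0.535]
contact_force: [-0.0, 0.9, -1.0]
grip_width: 0.0588
```

Call:
send_rows(
  steps=[
    {"tx":0,"ty":0,"tz":0,"ax":0,"ay":0,"az":0},
    {"tx":0,"ty":0,"tz":0,"ax":0,"ay":0,"az":0},
    {"tx":0,"ty":0,"tz":0,"ax":0,"ay":0,"az":0},
    {"tx":0,"ty":0,"tz":0,"ax":0,"ay":0,"az":0},
    {"tx":0,"ty":0,"tz":0,"ax":0,"ay":0,"az":0},
    {"tx":0,"ty":0,"tz":0,"ax":0,"ay":0,"az":0},
    {"tx":0,"ty":0,"tz":0,"ax":0,"ay":0,"az":0},
    {"tx":0,"ty":0,"tz":0,"ax":0,"ay":0,"az":0},
  ],
)

```text
time_s: 9.8
ee_pos: [0.6072, -0.1645, 0.1234]
tool_rot: [0.463, 0.533, -0.463, 0.536]
contact_force: [0.2, -0.7, -1.8]
grip_width: 0.0587
```

```bash
python3 - <<'E'
from p import *
plan([(kp(0,-.03,.07),KQ[2])],vmax=.03)
pt,ps=read_camera("top"),read_camera("scene")
for p in(pt,ps):print([(np.round(d["location"],3).tolist(),round(d["p"],2)) for d in tip_of("bar_a",p)])
s=get_state()["ee_pos"]
for p,n in((ps,"s"),):
    u,v=proj(p,s)[0].astype(int); im=cv2.resize(p["img"][v-70:v+70,u-80:u+80],None,fx=5,fy=5,interpolation=cv2.INTER_CUBIC)
    im=cv2.convertScaleAbs(im,alpha=1.6)
    for yc,z in((-.03,.116),):
        c=kp(0,yc,0); 
        h=proj(p,box(s[0],s[1],KQ[2],z0=s[2]-.0036)); 
        for e in((0,1),(2,3),(4,5),(6,7),(0,2),(1,3),(4,6),(5,7),(0,4),(1,5),(2,6),(3,7)):
            a,b=[tuple(int(t) for t in ((h[i]-[u-80,v-70]+.5)*5)) for i in e]; cv2.line(im,a,b,(0,255,255),1)
    cv2.imwrite("pics/h1.png",im)
E
```

```text
at [ 0.6072 -0.1645  0.1234] yaw 8.2 t 9.8 grip 0.0587 q [-0.34  0.61  1.53 -0.    1.   -0.48] F [ 0.2 -0.7 -1.8]
[{"tx": 0.027, "ty": 0, "tz": 0.003, "ax": 0.5, "ay": 0.1, "az": -0.1}, {"tx": 0.027, "ty": 0, "tz": 0.003, "ax": 0.5, "ay": 0.1, "az": -0.1}] 2
[([0.537, 0.176, -0.002], 0.96), ([0.568, 0.379, 0.002], 0.93), ([0.48, 0.308, -0.002], 0.61), ([0.597, -0.122, 0.043], 0.61)]
[([0.571, 0.38, 0.001], 0.94), ([0.606, -0.166, 0.118], 0.87), ([0.541, 0.173, 0.002], 0.69), ([0.474, 0.306, -0.004], 0.59), ([0.6, -0.122, 0.046], 0.58)]
```

View pics/h1.png

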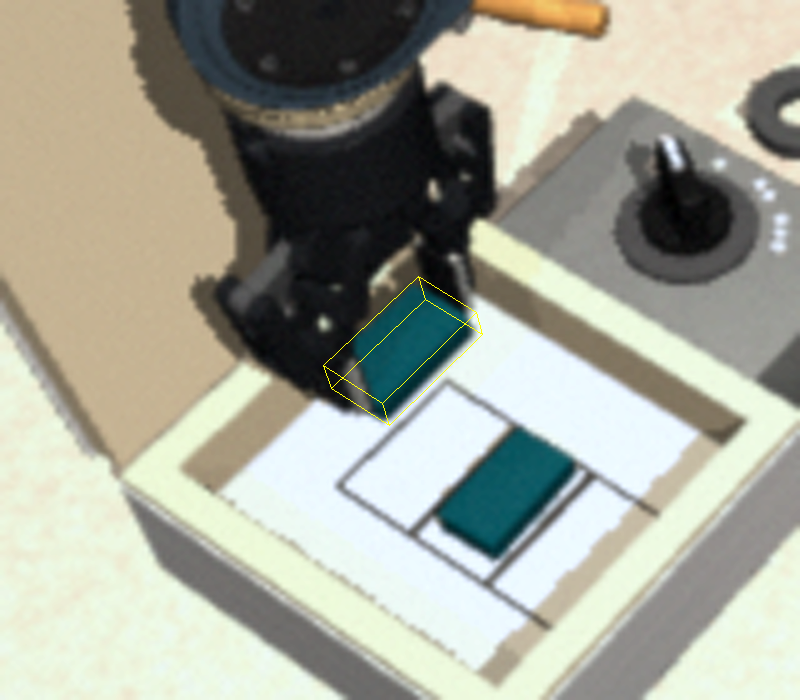

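The bar is held level and centred within about 2 mm of the prediction (yellow box). Now I lower it into the hinge-side outline.

Call:
send_rows(
  steps=[
    {"tx":0.005,"ty":0.0,"tz":0.004,"ax":0.9,"ay":0,"az":0},
    {"tx":0.01,"ty":0,"tz":0.002,"ax":0,"ay":0,"az":0},
    {"tx":0.015,"ty":0,"tz":0,"ax":0,"ay":0,"az":0},
    {"tx":0.015,"ty":0,"tz":0,"ax":0,"ay":0,"az":0},
    {"tx":0.01,"ty":0,"tz":0,"ax":0,"ay":0,"az":0},
    {"tx":0,"ty":0,"tz":0,"ax":0,"ay":0,"az":0},
    {"tx":0,"ty":0,"tz":0,"ax":0,"ay":0,"az":0},
    {"tx":0,"ty":0,"tz":0,"ax":0,"ay":0,"az":0},
  ],
)

```text
time_s: 10.8
ee_pos: [0.6073, -0.171, 0.0615]
tool_rot: [0.468, 0.53, -0.468, 0.531]
contact_force: [0.5, 0.4, -1.3]
grip_width: 0.0588
```

```bash
python3 - <<'E'
from p import *
plan([(kp(0,-.03,.0486),KQ[2])],vmax=.01)
E
```

```text
at [ 0.6073 -0.171   0.0615] yaw 7.2 t 10.8 grip 0.0588 q [-0.35  0.7   1.55 -0.    0.89 -0.47] F [ 0.5  0.4 -1.3]
[{"tx": 0.006, "ty": 0, "tz": -0.001, "ax": 0, "ay": 0, "az": -0.0}, {"tx": 0.006, "ty": 0, "tz": -0.001, "ax": 0, "ay": 0, "az": -0.0}] 2
```

Call:
send_rows(
  steps=[
    {"tx":0.005,"ty":0,"tz":-0.001,"ax":0,"ay":0,"az":0},
    {"tx":0.004,"ty":0,"tz":0,"ax":0,"ay":0,"az":0},
    {"tx":0.002,"ty":0,"tz":0,"ax":0,"ay":0,"az":0},
    {"tx":0.001,"ty":0,"tz":0,"ax":0,"ay":0,"az":0},
    {"tx":0,"ty":0,"tz":0,"ax":0,"ay":0,"az":0},
    {"tx":0,"ty":0,"tz":0,"ax":0,"ay":0,"az":0},
    {"tx":0,"ty":0,"tz":0,"ax":0,"ay":0,"az":0},
    {"tx":0,"ty":0,"tz":0,"ax":0,"ay":0,"az":0},
  ],
)

```text
time_s: 11.6
ee_pos: [0.6081, -0.1702, 0.0502]
tool_rot: [0.468, 0.529, -0.467, 0.532]
contact_force: [-1.2, -0.1, -0.9]
grip_width: 0.0589
```

Call:
send_rows(
  steps=[
    {"tx":0.002,"ty":0,"tz":0,"ax":0,"ay":0,"az":0},
    {"tx":0,"ty":0,"tz":0,"ax":0,"ay":0,"az":0},
    {"tx":0.001,"ty":0,"tz":0,"ax":0,"ay":0,"az":0},
    {"tx":0,"ty":0,"tz":0,"ax":0,"ay":0,"az":0},
    {"tx":0,"ty":0,"tz":0,"ax":0,"ay":0,"az":0},
    {"tx":0,"ty":0,"tz":0,"ax":0,"ay":0,"az":0},
    {"tx":0,"ty":0,"tz":0,"ax":0,"ay":0,"az":0},
    {"tx":0,"ty":0,"tz":0,"ax":0,"ay":0,"az":0},
  ],
)

```text
time_s: 12.4
ee_pos: [0.6085, -0.1703, 0.0486]
tool_rot: [0.468, 0.529, -0.467, 0.532]
contact_force: [-0.7, -0.3, 1.9]
grip_width: 0.0581
```

Contact shows: z is as expected and the force is +1.9 N. Releasing.

Call:
send_rows(
  steps=[
    {"tx":0,"ty":0,"tz":0,"ax":0,"ay":0,"az":0},
    {"tx":0,"ty":0,"tz":0,"ax":0,"ay":0,"az":0},
    {"tx":0,"ty":0,"tz":0,"ax":0,"ay":0,"az":0},
    {"tx":0,"ty":0,"tz":0,"ax":0,"ay":0,"az":0},
    {"tx":-0.005,"ty":0,"tz":0,"ax":0,"ay":0,"az":0},
    {"tx":-0.02,"ty":0,"tz":0,"ax":0,"ay":0,"az":0},
    {"tx":-0.04,"ty":0,"tz":0,"ax":0,"ay":0,"az":0},
    {"tx":-0.04,"ty":0,"tz":0,"ax":0,"ay":0,"az":0},
  ],
  grip=0.08,
)

```text
time_s: 13.2
ee_pos: [0.6055, -0.1693, 0.1515]
tool_rot: [0.467, 0.532, -0.469, 0.529]
contact_force: [1.2, -1.0, 0.3]
grip_width: 0.08
```

```bash
python3 - <<'E'
from p import *
plan([((.475,.306,.10),np.radians(-23.5))],vmax=.045)
E
```

```text
at [ 0.6055 -0.1693  0.1515] yaw 7.2 t 13.2 grip 0.08 q [-0.35  0.58  1.5  -0.    1.06 -0.47] F [ 1.2 -1.   0.3]
[{"tx": 0.004, "ty": -0.006, "tz": -0.041, "ax": 2.6, "ay": 0, "az": 0.0}, {"tx": 0.004, "ty": -0.008, "tz": -0.04, "ax": 2.6, "ay": 0, "az": 0.0}, {"tx": 0.004, "ty": -0.009, "tz": -0.04, "ax": 2.6, "ay": 0, "az": 0.0}, {"tx": 0.004, "ty": -0.011, "tz": -0.04, "ax": 2.6, "ay": 0, "az": 0.0}, {"tx": 0.004, "ty": -0.013, "tz": -0.039, "ax": 2.6, "ay": 0, "az": 0.0}, {"tx": 0.004, "ty": -0.015, "tz": -0.038, "ax": 2.6, "ay": 0, "az": 0.0}, {"tx": 0.004, "ty": -0.016, "tz": -0.038, "ax": 2.6, "ay": 0, "az": 0.0}, {"tx": 0.004, "ty": -0.018, "tz": -0.037, "ax": 2.6, "ay": 0, "az": 0.0}] 8
[{"tx": 0.004, "ty": -0.02, "tz": -0.036, "ax": 2.6, "ay": 0, "az": 0.0}, {"tx": 0.004, "ty": -0.021, "tz": -0.035, "ax": 2.6, "ay": 0, "az": 0.0}, {"tx": 0.004, "ty": -0.023, "tz": -0.034, "ax": 2.6, "ay": 0, "az": 0.0}, {"tx": 0.004, "ty": -0.024, "tz": -0.033, "ax": 2.6, "ay": 0, "az": 0.0}] 4
```

Call:
send_rows(
  steps=[
    {"tx":0.0,"ty":-0.006,"tz":-0.041,"ax":2.6,"ay":0,"az":0},
    {"tx":0.004,"ty":-0.008,"tz":-0.04,"ax":2.6,"ay":0,"az":0},
    {"tx":0.004,"ty":-0.009,"tz":-0.04,"ax":2.6,"ay":0,"az":0},
    {"tx":0.004,"ty":-0.011,"tz":-0.04,"ax":2.6,"ay":0,"az":0},
    {"tx":0.004,"ty":-0.013,"tz":-0.039,"ax":2.6,"ay":0,"az":0},
    {"tx":0.004,"ty":-0.015,"tz":-0.038,"ax":2.6,"ay":0,"az":0},
    {"tx":0.004,"ty":-0.016,"tz":-0.038,"ax":2.6,"ay":0,"az":0},
    {"tx":0.004,"ty":-0.018,"tz":-0.037,"ax":2.6,"ay":0,"az":0},
  ],
)

```text
time_s: 14.0
ee_pos: [0.5237, 0.1545, 0.1331]
tool_rot: [0.563, 0.428, -0.557, 0.435]
contact_force: [0.9, -0.6, -0.8]
grip_width: 0.0801
```

Call:
send_rows(
  steps=[
    {"tx":0.004,"ty":-0.02,"tz":-0.036,"ax":2.6,"ay":0,"az":0},
    {"tx":0.004,"ty":-0.021,"tz":-0.035,"ax":2.6,"ay":0,"az":0},
    {"tx":0.004,"ty":-0.02,"tz":-0.03,"ax":2.6,"ay":0,"az":0},
    {"tx":0.004,"ty":-0.015,"tz":-0.02,"ax":2,"ay":0,"az":0},
    {"tx":0,"ty":0,"tz":0,"ax":0,"ay":0,"az":0},
    {"tx":0,"ty":0,"tz":0,"ax":0,"ay":0,"az":0},
    {"tx":0,"ty":0,"tz":0,"ax":0,"ay":0,"az":0},
    {"tx":0,"ty":0,"tz":0,"ax":0,"ay":0,"az":0},
  ],
  grip=0.085,
)

```text
time_s: 14.8
ee_pos: [0.4871, 0.3021, 0.1185]
tool_rot: [0.6, 0.378, -0.591, 0.384]
contact_force: [1.1, -0.9, 0.6]
grip_width: 0.0846
```

```bash
python3 - <<'E'
from p import *
plan([((.475,.306,.05),np.radians(-23.5))],vmax=.03)
pt,ps=read_camera("top"),read_camera("scene")
for p in(pt,ps):
  print([(np.round(d["location"],3).tolist(),round(d["p"],2)) for d in tip_of("bar_a",p)])
q0=kp(0,-.03,.045); c0=kp(0,.016,.045); print(q0,c0)
for x,y,z in((*q0,),(*c0,)):
    for pp in([pt],[ps],[pt,ps]):
        q,f=fitbar(pp,x,y,.045); d=q[:2]-KQ[:2]; c,s=np.cos(KQ[2]),np.sin(KQ[2]); print(q.round(4),"kiln",(c*d[0]+s*d[1]).round(4),(-s*d[0]+c*d[1]).round(4),round(f,3))
E
```

```text
at [0.4871 0.3021 0.1185] yaw -24.8 t 14.8 grip 0.0846 q [ 0.48  0.52  1.7  -0.01  0.91  0.92] F [ 1.1 -0.9  0.6]
[{"tx": 0.023, "ty": -0.005, "tz": 0.001, "ax": -0.4, "ay": -0.1, "az": -0.3}, {"tx": 0.023, "ty": -0.004, "tz": 0.001, "ax": -0.4, "ay": -0.1, "az": -0.3}, {"tx": 0.023, "ty": -0.004, "tz": 0, "ax": -0.4, "ay": -0.1, "az": -0.3}] 3
[([0.482, 0.305, 0.003], 0.78), ([0.598, -0.122, 0.048], 0.63), ([0.606, -0.167, 0.045], 0.61), ([0.539, 0.174, -0.003], 0.59)]
[([0.598, -0.118, 0.045], 0.87), ([0.539, 0.172, 0.003], 0.87), ([0.606, -0.172, 0.046], 0.86), ([0.571, 0.38, -0.003], 0.73), ([0.475, 0.307, -0.003], 0.6)]
[ 0.60728191 -0.16976066  0.045     ] [ 0.60148298 -0.12412765  0.045     ]
[ 0.6053 -0.1716  0.104 ] kiln -0.0022 -0.0316 0.156
[ 0.6087 -0.1726  3.2933] kiln 0.0011 -0.033 0.249
[ 0.6073 -0.1716  0.0812] kiln -0.0002 -0.0318 0.213
[ 0.5951 -0.1212  0.1006] kiln -0.0059 0.0197 0.19
[ 0.5993 -0.1222  3.3524] kiln -0.0019 0.0182 0.247
[ 0.5971 -0.1216  3.3156] kiln -0.0041 0.0191 0.23
```

Bar 1 lies in its outline within about 2 mm (kiln x 0, y -32). Next is bar 2.

Call:
send_rows(
  steps=[
    {"tx":0.015,"ty":-0.007,"tz":0.001,"ax":-0.8,"ay":-0.3,"az":-0.5},
    {"tx":0.02,"ty":-0.004,"tz":0.001,"ax":-0.4,"ay":0,"az":-0.4},
    {"tx":0.025,"ty":0,"tz":0,"ax":0,"ay":0,"az":0},
    {"tx":0.02,"ty":0,"tz":0,"ax":0,"ay":0,"az":0},
    {"tx":0,"ty":0,"tz":0,"ax":0,"ay":0,"az":0},
    {"tx":0,"ty":0,"tz":0,"ax":0,"ay":0,"az":0},
    {"tx":0,"ty":0,"tz":0,"ax":0,"ay":0,"az":0},
    {"tx":0,"ty":0,"tz":0,"ax":0,"ay":0,"az":0},
  ],
)

```text
time_s: 15.8
ee_pos: [0.4741, 0.3046, 0.0331]
tool_rot: [-0.59, -0.389, 0.592, -0.387]
contact_force: [0.7, 0.1, 0.7]
grip_width: 0.085
```

```bash
python3 - <<'E'
from p import *
plan([((.476,.306,.0035),np.radians(-23.5))],vmax=.012)
E
```

```text
at [0.4741 0.3046 0.0331] yaw -23.4 t 15.8 grip 0.085 q [0.49 0.65 1.74 0.   0.75 0.89] F [0.7 0.1 0.7]
[{"tx": 0.01, "ty": 0, "tz": -0.001, "ax": 0, "ay": 0, "az": 0.1}, {"tx": 0.01, "ty": 0, "tz": -0.001, "ax": 0, "ay": 0, "az": 0.1}, {"tx": 0.01, "ty": 0, "tz": -0.001, "ax": 0, "ay": 0, "az": 0.1}] 3
```

Call:
send_rows(
  steps=[
    {"tx":0.01,"ty":0.001,"tz":-0.001,"ax":0,"ay":0,"az":0},
    {"tx":0.01,"ty":0,"tz":-0.001,"ax":0,"ay":0,"az":0},
    {"tx":0.007,"ty":0,"tz":0,"ax":0,"ay":0,"az":0},
    {"tx":0.002,"ty":0,"tz":0,"ax":0,"ay":0,"az":0},
    {"tx":0,"ty":0,"tz":0,"ax":0,"ay":0,"az":0},
    {"tx":0,"ty":0,"tz":0,"ax":0,"ay":0,"az":0},
    {"tx":0,"ty":0,"tz":0,"ax":0,"ay":0,"az":0},
    {"tx":0,"ty":0,"tz":0,"ax":0,"ay":0,"az":0},
  ],
)

```text
time_s: 16.6
ee_pos: [0.4766, 0.3066, 0.0029]
tool_rot: [-0.591, -0.389, 0.591, -0.388]
contact_force: [0.2, 1.1, 1.0]
grip_width: 0.0848
```

Call:
send_rows(
  steps=[
    {"tx":0,"ty":0,"tz":0,"ax":0,"ay":0,"az":0},
    {"tx":0,"ty":0,"tz":0,"ax":0,"ay":0,"az":0},
    {"tx":0,"ty":0,"tz":0,"ax":0,"ay":0,"az":0},
    {"tx":0,"ty":0,"tz":0,"ax":0,"ay":0,"az":0},
    {"tx":0,"ty":0,"tz":0,"ax":0,"ay":0,"az":0},
    {"tx":0,"ty":0,"tz":0,"ax":0,"ay":0,"az":0},
    {"tx":0,"ty":0,"tz":0,"ax":0,"ay":0,"az":0},
    {"tx":0,"ty":0,"tz":0,"ax":0,"ay":0,"az":0},
  ],
  grip=0.05,
  squeeze=40,
)

```text
time_s: 17.4
ee_pos: [0.4769, 0.3067, 0.0037]
tool_rot: [0.591, 0.389, -0.591, 0.388]
contact_force: [-1.2, -1.1, 0.9]
grip_width: 0.0588
```

```bash
python3 -c "
from p import *
k=kp(0,.062,.12);print(k)
plan([((.476,.306,.13),np.radians(-23.5)),(k,KQ[2])],vmax=.045)"
```

```text
[ 0.59568405 -0.07849463  0.12      ]
at [0.4769 0.3067 0.0037] yaw -23.4 t 17.4 grip 0.0588 q [0.49 0.7  1.74 0.   0.7  0.89] F [-1.2 -1.1  0.9]
[{"tx": -0.042, "ty": 0, "tz": 0, "ax": 0, "ay": 0, "az": 0.0}, {"tx": -0.042, "ty": 0, "tz": 0, "ax": 0, "ay": 0, "az": 0.0}, {"tx": -0.042, "ty": 0, "tz": 0, "ax": 0, "ay": 0, "az": 0.0}, {"tx": 0.001, "ty": 0.029, "tz": 0.034, "ax": -3.4, "ay": 0, "az": 0.0}, {"tx": 0.001, "ty": 0.027, "tz": 0.036, "ax": -3.4, "ay": 0, "az": 0.0}, {"tx": 0.001, "ty": 0.025, "tz": 0.037, "ax": -3.4, "ay": 0, "az": 0.0}, {"tx": 0.001, "ty": 0.023, "tz": 0.039, "ax": -3.4, "ay": 0, "az": 0.0}, {"tx": 0.001, "ty": 0.02, "tz": 0.04, "ax": -3.4, "ay": 0, "az": 0.0}] 8
[{"tx": 0.001, "ty": 0.018, "tz": 0.041, "ax": -3.4, "ay": 0, "az": 0.0}, {"tx": 0.001, "ty": 0.016, "tz": 0.042, "ax": -3.4, "ay": 0, "az": 0.0}, {"tx": 0.001, "ty": 0.013, "tz": 0.043, "ax": -3.4, "ay": 0, "az": 0.0}, {"tx": 0.001, "ty": 0.01, "tz": 0.044, "ax": -3.4, "ay": 0, "az": 0.0}] 4
```

Call:
send_rows(
  steps=[
    {"tx":-0.02,"ty":0,"tz":0,"ax":0,"ay":0,"az":0},
    {"tx":-0.045,"ty":0,"tz":0,"ax":0,"ay":0,"az":0},
    {"tx":-0.045,"ty":0,"tz":0,"ax":0,"ay":0,"az":0},
    {"tx":-0.02,"ty":0.029,"tz":0.034,"ax":-3.4,"ay":0,"az":0},
    {"tx":0.0,"ty":0.027,"tz":0.036,"ax":-3.4,"ay":0,"az":0},
    {"tx":0.0,"ty":0.025,"tz":0.037,"ax":-3.4,"ay":0,"az":0},
    {"tx":0.0,"ty":0.023,"tz":0.039,"ax":-3.4,"ay":0,"az":0},
    {"tx":0.0,"ty":0.02,"tz":0.04,"ax":-3.4,"ay":0,"az":0},
  ],
)

```text
time_s: 18.2
ee_pos: [0.5447, 0.0895, 0.1384]
tool_rot: [0.523, 0.476, -0.522, 0.476]
contact_force: [1.0, 0.8, -0.7]
grip_width: 0.0587
```

```bash
python3 -c "
from p import *
plan([(kp(0,.062,.12),KQ[2])],vmax=.045)"
```

```text
at [0.5447 0.0895 0.1384] yaw -5.3 t 18.2 grip 0.0587 q [0.08 0.47 1.73 0.   0.94 0.17] F [ 1.   0.8 -0.7]
[{"tx": 0.005, "ty": 0.017, "tz": 0.041, "ax": -3.1, "ay": 0, "az": -0.0}, {"tx": 0.005, "ty": 0.014, "tz": 0.041, "ax": -3.1, "ay": 0, "az": -0.0}, {"tx": 0.005, "ty": 0.012, "tz": 0.042, "ax": -3.1, "ay": 0, "az": -0.0}, {"tx": 0.005, "ty": 0.01, "tz": 0.043, "ax": -3.1, "ay": 0, "az": -0.0}] 4
```

Call:
send_rows(
  steps=[
    {"tx":0.002,"ty":0.017,"tz":0.04,"ax":-3.1,"ay":0,"az":0},
    {"tx":0.003,"ty":0.014,"tz":0.04,"ax":-3.1,"ay":0,"az":0},
    {"tx":0.003,"ty":0.011,"tz":0.035,"ax":-3,"ay":0,"az":0},
    {"tx":0.003,"ty":0.008,"tz":0.025,"ax":-2,"ay":0,"az":0},
    {"tx":0.003,"ty":0.003,"tz":0.012,"ax":-1,"ay":0,"az":0},
    {"tx":0,"ty":0,"tz":0,"ax":0,"ay":0,"az":0},
    {"tx":0,"ty":0,"tz":0,"ax":0,"ay":0,"az":0},
    {"tx":0,"ty":0,"tz":0,"ax":0,"ay":0,"az":0},
  ],
)

```text
time_s: 19.0
ee_pos: [0.5975, -0.0746, 0.123]
tool_rot: [0.468, 0.53, -0.468, 0.53]
contact_force: [0.9, 0.1, -0.8]
grip_width: 0.0584
```

```bash
python3 -c "
from p import *
plan([(kp(0,.062,.07),KQ[2])],vmax=.02)"
```

```text
at [ 0.5975 -0.0746  0.123 ] yaw 7.1 t 19.0 grip 0.0584 q [-0.2   0.57  1.6   0.    0.97 -0.33] F [ 0.9  0.1 -0.8]
[{"tx": 0.018, "ty": -0.001, "tz": 0.001, "ax": 0, "ay": 0, "az": -0.0}, {"tx": 0.018, "ty": -0.001, "tz": 0.001, "ax": 0, "ay": 0, "az": -0.0}, {"tx": 0.018, "ty": -0.001, "tz": 0.001, "ax": 0, "ay": 0, "az": -0.0}] 3
```

Call:
send_rows(
  steps=[
    {"tx":0.008,"ty":-0.002,"tz":0.003,"ax":0,"ay":0,"az":0},
    {"tx":0.015,"ty":0,"tz":0.001,"ax":0,"ay":0,"az":0},
    {"tx":0.015,"ty":0,"tz":0,"ax":0,"ay":0,"az":0},
    {"tx":0.013,"ty":0,"tz":0,"ax":0,"ay":0,"az":0},
    {"tx":0.006,"ty":0,"tz":0,"ax":0,"ay":0,"az":0},
    {"tx":0,"ty":0,"tz":0,"ax":0,"ay":0,"az":0},
    {"tx":0,"ty":0,"tz":0,"ax":0,"ay":0,"az":0},
    {"tx":0,"ty":0,"tz":0,"ax":0,"ay":0,"az":0},
  ],
)

```text
time_s: 19.8
ee_pos: [0.5948, -0.0759, 0.0606]
tool_rot: [0.467, 0.531, -0.467, 0.53]
contact_force: [0.6, 0.5, -0.9]
grip_width: 0.0588
```

```bash
python3 -c "
from p import *
plan([(kp(0,.062,.0486),KQ[2])],vmax=.02)
ps=read_camera('scene')
print([(np.round(d['location'],3).tolist(),round(d['p'],2)) for d in tip_of('bar_a',ps)],kp(0,.062,.045))"
```

```text
at [ 0.5948 -0.0759  0.0606] yaw 7.3 t 19.8 grip 0.0588 q [-0.21  0.65  1.64  0.    0.85 -0.33] F [ 0.6  0.5 -0.9]
[{"tx": 0.012, "ty": 0.001, "tz": 0.003, "ax": 0, "ay": -0.1, "az": 0.1}] 1
[([0.608, -0.17, 0.044], 0.75), ([0.54, 0.173, 0.003], 0.69), ([0.574, 0.382, 0.0], 0.62), ([0.593, -0.076, 0.058], 0.56), ([0.602, -0.122, 0.045], 0.56)] [ 0.59568405 -0.07849463  0.045     ]
```

Call:
send_rows(
  steps=[
    {"tx":0.005,"ty":0.001,"tz":0.002,"ax":0,"ay":0,"az":0},
    {"tx":0.004,"ty":0,"tz":0.001,"ax":0,"ay":0,"az":0},
    {"tx":0.002,"ty":0,"tz":0,"ax":0,"ay":0,"az":0},
    {"tx":0.001,"ty":0,"tz":0,"ax":0,"ay":0,"az":0},
    {"tx":0.001,"ty":0,"tz":0,"ax":0,"ay":0,"az":0},
    {"tx":0,"ty":0,"tz":0,"ax":0,"ay":0,"az":0},
    {"tx":0,"ty":0,"tz":0,"ax":0,"ay":0,"az":0},
    {"tx":0,"ty":0,"tz":0,"ax":0,"ay":0,"az":0},
  ],
)

```text
time_s: 20.7
ee_pos: [0.5971, -0.0793, 0.049]
tool_rot: [0.468, 0.531, -0.467, 0.531]
contact_force: [-0.2, -0.0, -0.8]
grip_width: 0.0585
```

Call:
send_rows(
  steps=[
    {"tx":0.0015,"ty":0,"tz":0,"ax":0,"ay":0,"az":0},
    {"tx":0,"ty":0,"tz":0,"ax":0,"ay":0,"az":0},
    {"tx":0,"ty":0,"tz":0,"ax":0,"ay":0,"az":0},
    {"tx":0,"ty":0,"tz":0,"ax":0,"ay":0,"az":0},
    {"tx":0,"ty":0,"tz":0,"ax":0,"ay":0,"az":0},
    {"tx":0,"ty":0,"tz":0,"ax":0,"ay":0,"az":0},
    {"tx":0,"ty":0,"tz":0,"ax":0,"ay":0,"az":0},
    {"tx":0,"ty":0,"tz":0,"ax":0,"ay":0,"az":0},
  ],
)

```text
time_s: 21.5
ee_pos: [0.5974, -0.0794, 0.0488]
tool_rot: [0.468, 0.531, -0.467, 0.531]
contact_force: [-1.3, 0.2, 1.8]
grip_width: 0.0586
```

Call:
send_rows(
  steps=[
    {"tx":0,"ty":0,"tz":0,"ax":0,"ay":0,"az":0},
    {"tx":0,"ty":0,"tz":0,"ax":0,"ay":0,"az":0},
    {"tx":0,"ty":0,"tz":0,"ax":0,"ay":0,"az":0},
    {"tx":0,"ty":0,"tz":0,"ax":0,"ay":0,"az":0},
    {"tx":-0.005,"ty":0,"tz":0,"ax":0,"ay":0,"az":0},
    {"tx":-0.025,"ty":0,"tz":0,"ax":0,"ay":0,"az":0},
    {"tx":-0.045,"ty":0,"tz":0,"ax":0,"ay":0,"az":0},
    {"tx":-0.045,"ty":0,"tz":0,"ax":0,"ay":0,"az":0},
  ],
  grip=0.08,
)

```text
time_s: 22.3
ee_pos: [0.5942, -0.0789, 0.1666]
tool_rot: [0.466, 0.534, -0.469, 0.527]
contact_force: [0.1, 0.5, -0.2]
grip_width: 0.0802
```

Call:
send_rows(
  steps=[
    {"tx":-0.05,"ty":0,"tz":0,"ax":0,"ay":0,"az":0},
    {"tx":-0.05,"ty":0,"tz":0,"ax":0,"ay":0,"az":0},
    {"tx":-0.05,"ty":0,"tz":0,"ax":0,"ay":0,"az":0},
    {"tx":-0.045,"ty":0,"tz":0,"ax":0,"ay":0,"az":0},
    {"tx":-0.02,"ty":0,"tz":0,"ax":0,"ay":0,"az":0},
    {"tx":0,"ty":0,"tz":0,"ax":0,"ay":0,"az":0},
    {"tx":0,"ty":0,"tz":0,"ax":0,"ay":0,"az":0},
    {"tx":0,"ty":0,"tz":0,"ax":0,"ay":0,"az":0},
  ],
  grip=0,
)

```text
time_s: 23.1
ee_pos: [0.5947, -0.0792, 0.3933]
tool_rot: [0.468, 0.531, -0.467, 0.531]
contact_force: [0.3, -0.0, 0.3]
grip_width: -0.0002
```

```bash
python3 - <<'E'
from p import *
pt,ps=read_camera("top"),read_camera("scene")
c,s=np.cos(KQ[2]),np.sin(KQ[2])
def tok(q): d=np.array(q[:2])-KQ[:2]; return [round(float(c*d[0]+s*d[1]),4),round(float(-s*d[0]+c*d[1]),4)]
for p in(pt,ps):
  print([(tok(d["location"]),round(d["location"][2],3),round(d["p"],2)) for d in tip_of("bar_a",p)])
  for n in("lid_edge","lid_hinge"): print(n,[(tok(d["location"]),round(d["location"][2],3),round(d["p"],2)) for d in tip_of(n,p)][:1])
for y in(-.03,.016,.062):
    q0=kp(0,y,0)
    for pp in([pt],[ps],[pt,ps]):
        q,f=fitbar(pp,q0[0],q0[1],.045); print(tok(q),np.degrees(q[2]-KQ[2]).round(1)%180,round(f,3))
plan([(kp(0,-.215,.375),KQ[2])],vmax=.045)
S=5;u,v=180,170
cv2.imwrite("pics/pl.png",cv2.convertScaleAbs(cv2.resize(ps["img"][v:v+120,u:u+140],None,fx=S,fy=S,interpolation=cv2.INTER_CUBIC),alpha=1.6))
E
```

```text
[([-0.0253, 0.3231], -0.002, 0.73), ([0.0334, 0.5215], -0.002, 0.66), ([0.0008, -0.0285], 0.044, 0.53), ([0.0063, 0.0589], 0.046, 0.53)]
lid_edge [([-0.0029, -0.1729], 0.301, 0.82)]
lid_hinge [([-0.0022, -0.1142], 0.081, 0.73)]
[([0.0002, 0.0194], 0.044, 0.96), ([-0.0253, 0.3169], 0.003, 0.92), ([-0.002, 0.0625], 0.043, 0.68), ([0.0355, 0.5219], -0.001, 0.64), ([-0.0004, -0.0321], 0.044, 0.57)]
lid_edge [([-0.0018, -0.172], 0.303, 0.97)]
lid_hinge [([-0.0051, -0.1113], 0.08, 0.64)]
[0.0062, -0.0315] 176.6 0.48
[0.002, -0.0317] 2.6999999999999886 0.249
[0.0049, -0.0322] 0.0 0.369
[-0.0019, 0.0417] 146.4 32.985
[0.0071, 0.0412] 91.5 0.427
[0.015, 0.0466] 145.1 16.777
[0.0124, 0.064] 144.0 3.705
[0.0074, 0.0391] 92.2 0.428
[0.0105, 0.0479] 83.2 2.193
at [ 0.595  -0.0793  0.3941] yaw 7.3 t 23.5 grip 0.0001 q [-0.21  0.34  1.27  0.    1.53 -0.34] F [-0.2  0.2 -0.3]
[{"tx": 0.003, "ty": 0, "tz": 0.039, "ax": 0, "ay": 0, "az": -0.0}, {"tx": 0.003, "ty": 0, "tz": 0.039, "ax": 0, "ay": 0, "az": -0.0}, {"tx": 0.003, "ty": 0, "tz": 0.039, "ax": 0, "ay": 0, "az": -0.0}, {"tx": 0.003, "ty": 0, "tz": 0.039, "ax": 0, "ay": 0, "az": -0.0}, {"tx": 0.003, "ty": 0, "tz": 0.039, "ax": 0, "ay": 0, "az": -0.0}, {"tx": 0.003, "ty": 0, "tz": 0.039, "ax": 0, "ay": 0, "az": -0.0}, {"tx": 0.003, "ty": 0, "tz": 0.039, "ax": 0, "ay": 0, "az": -0.0}] 7
```

View pics/pl.png

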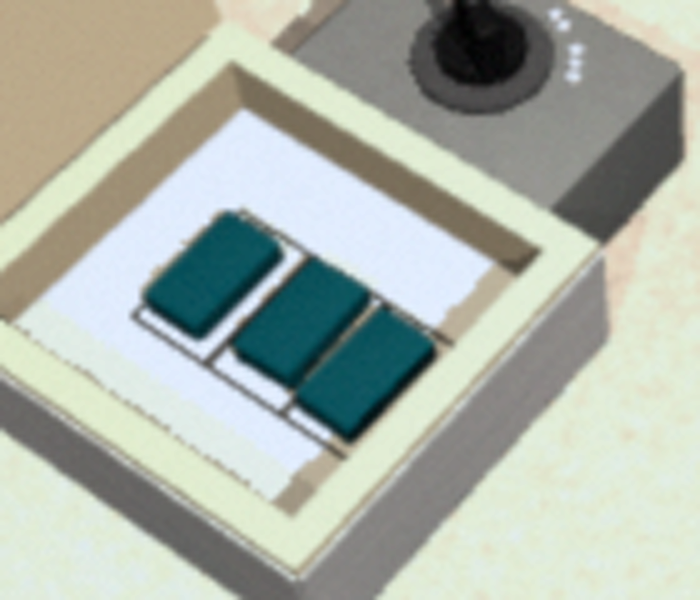

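The picture shows three bars in a row inside the outlines: hinge-side about (213,275), middle (303,322), outer (367,372). The bar_c to outer gap looks narrow, so I measure it relative to the drawn corners with a joint fit.

```bash
python3 - <<'E'
from p import *
ps=read_camera("scene"); np.save("cam.npy",ps,allow_pickle=True)
px=np.array([[137,316],[345,457],[450,343],[237,212]])/5+[180,170]-.4
W=ray(ps,px,.045)[:,:2]; A=np.array([[.036,-.051],[.036,.083],[-.036,.083],[-.036,-.051]])
T=lambda q,A:np.c_[np.cos(q[2])*A[:,0]-np.sin(q[2])*A[:,1]+q[0],np.sin(q[2])*A[:,0]+np.cos(q[2])*A[:,1]+q[1]]
r=least_squares(lambda q:(T(q,A)-W).ravel(),KQ); print("kiln by outline",r.x,(r.fun*1e3).round(1)); K=r.x
S=4;u,v=180,170;m=cv2.resize(teal(ps)[v:v+120,u:u+140],None,fx=S,fy=S,interpolation=cv2.INTER_CUBIC)>127
def cost(q,infl=0):
    k=np.zeros(m.shape,np.uint8)
    for i in range(3):
        x,y=T(K,q[3*i:3*i+2][None]/1000)[0]
        h=(proj(ps,box(x,y,K[2]+q[3*i+2]/100,L=.06-infl,W=.034-infl,z0=.045))-[u,v]+.5)*S-.5
        cv2.fillConvexPoly(k,cv2.convexHull((h*16).round().astype(np.int32)),1,shift=4)
    return (k.astype(bool)^m).sum()/m.sum()
best=min((minimize(cost,np.array([0,-30,a,0,18,a,0,62+b,a]),method="Powell") for a in(-5,5) for b in(-3,0,3)),key=lambda r:r.fun)
print(best.x.reshape(3,3).round(1),best.fun)
E
```

```text
kiln by outline [ 0.60584482 -0.14308703  0.13070753] [ 1.2 -4.  -1.6  2.7  0.2  3.1  0.2 -1.8]
[[ -0.5 -29.7   5.8]
 [ -3.2  24.5  -1.4]
 [  0.3  59.    3.5]] 0.19394946427548274
```

Call:
send_rows(
  steps=[
    {"tx":0,"ty":0,"tz":0.03,"ax":0,"ay":0,"az":0},
    {"tx":0,"ty":0,"tz":0.045,"ax":0,"ay":0,"az":0},
    {"tx":0,"ty":0,"tz":0.045,"ax":0,"ay":0,"az":0},
    {"tx":0,"ty":0,"tz":0.045,"ax":0,"ay":0,"az":0},
    {"tx":0,"ty":0,"tz":0.045,"ax":0,"ay":0,"az":0},
    {"tx":0,"ty":0,"tz":0.045,"ax":0,"ay":0,"az":0},
    {"tx":0,"ty":0,"tz":0.025,"ax":0,"ay":0,"az":0},
    {"tx":0,"ty":0,"tz":0,"ax":0,"ay":0,"az":0},
  ],
)

```text
time_s: 24.35
ee_pos: [0.6315, -0.3669, 0.3925]
tool_rot: [0.467, 0.532, -0.466, 0.531]
contact_force: [-0.0, 0.3, -0.6]
grip_width: 0.0003
```

```bash
python3 - <<'E'
from p import *
pt,ps=read_camera("top"),read_camera("scene")
c,s=np.cos(KQ[2]),np.sin(KQ[2])
def tok(q): d=np.array(q[:2])-KQ[:2]; return [round(float(c*d[0]+s*d[1]),4),round(float(-s*d[0]+c*d[1]),4)]
print("tcp kiln",tok(get_state()["ee_pos"]))
for p in(pt,ps):
  print([(tok(d["location"]),round(d["location"][2],3),round(d["p"],2)) for d in tip_of("bar_a",p)])
for y in(-.03,.016,.062):
    q0=kp(0,y,0); q,f=fitbar([pt],q0[0],q0[1],.045); print(tok(q),np.degrees(q[2]-KQ[2]).round(1)%180,round(f,3))
plan([(kp(0,-.22,.375),KQ[2]),(kp(0,-.22,.275),KQ[2])],vmax=.03)
S=6;u,v=340,170
cv2.imwrite("pics/pl2.png",cv2.convertScaleAbs(cv2.resize(pt["img"][v:v+95,u:u+110],None,fx=S,fy=S,interpolation=cv2.INTER_CUBIC),alpha=1.6))
E
```

```text
tcp kiln [-0.0002, -0.2258]
[([0.0009, -0.0281], 0.046, 0.86), ([0.0049, 0.0612], 0.045, 0.76), ([0.0307, 0.5209], -0.001, 0.68), ([-0.0038, 0.0178], 0.047, 0.61)]
[([-0.0016, 0.06], 0.044, 0.76), ([0.0015, -0.0305], 0.044, 0.74), ([-0.0208, 0.3146], -0.0, 0.72), ([0.0336, 0.5203], 0.0, 0.71)]
[-0.0022, -0.0316] 178.7 0.156
[-0.006, 0.0196] 178.9 0.184
[-0.0014, 0.0611] 176.1 0.166
at [ 0.6321 -0.3625  0.3943] yaw 7.7 t 24.55 grip -0.0 q [-0.59  0.63  0.83  0.    1.68 -0.72] F [ 0.4 -0.1  0.3]
[{"tx": 0.019, "ty": 0, "tz": -0.004, "ax": 0.4, "ay": -0.1, "az": -0.2}, {"tx": 0.025, "ty": 0, "tz": 0, "ax": 0, "ay": 0, "az": 0.0}, {"tx": 0.025, "ty": 0, "tz": 0, "ax": 0, "ay": 0, "az": 0.0}, {"tx": 0.025, "ty": 0, "tz": 0, "ax": 0, "ay": 0, "az": 0.0}, {"tx": 0.025, "ty": 0, "tz": 0, "ax": 0, "ay": 0, "az": 0.0}] 5
```

View pics/pl2.png

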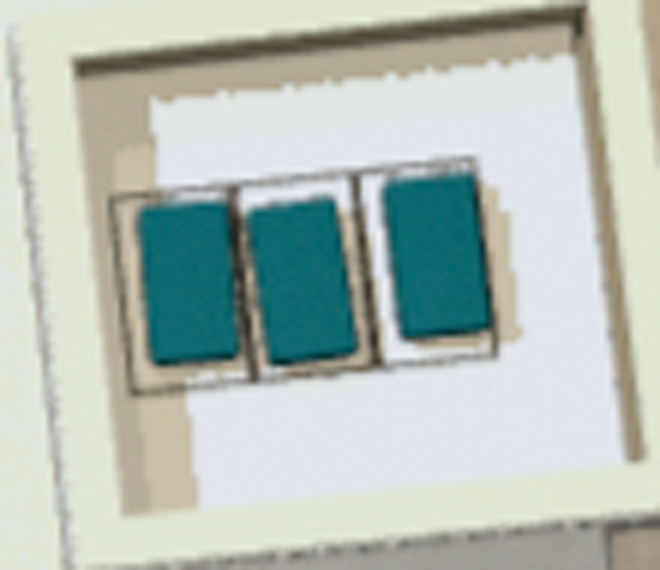

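The top view shows all three bars inside their outlines: left/outer about (190,283), middle (303,280), hinge side (437,257). Offsets are about 3 mm or less. Now I go down behind the lid.

Call:
send_rows(
  steps=[
    {"tx":0.015,"ty":0,"tz":0,"ax":0.4,"ay":-0.1,"az":-0.2},
    {"tx":0.025,"ty":0,"tz":0,"ax":0,"ay":0,"az":0},
    {"tx":0.025,"ty":0,"tz":0,"ax":0,"ay":0,"az":0},
    {"tx":0.025,"ty":0,"tz":0,"ax":0,"ay":0,"az":0},
    {"tx":0.02,"ty":0,"tz":0,"ax":0,"ay":0,"az":0},
    {"tx":0.008,"ty":0,"tz":0,"ax":0,"ay":0,"az":0},
    {"tx":0,"ty":0,"tz":0,"ax":0,"ay":0,"az":0},
    {"tx":0,"ty":0,"tz":0,"ax":0,"ay":0,"az":0},
  ],
)

```text
time_s: 25.35
ee_pos: [0.6351, -0.3521, 0.2801]
tool_rot: [0.465, 0.53, -0.464, 0.536]
contact_force: [0.6, 0.8, 1.0]
grip_width: -0.0
```

```bash
cat > lid.py <<'E'
from p import *
import sys
a0,a1,n,s,off=map(float,sys.argv[1:6])
w=[]
for t in np.linspace(a0,a1,int(n)):
    w.append((kp(0,-.113+s*np.cos(t)-.024*np.sin(t)-off,.0805+s*np.sin(t)+.024*np.cos(t)),KQ[2]))
c,sn=np.cos(KQ[2]),np.sin(KQ[2]); d=get_state()["ee_pos"][:2]-KQ[:2]; print("tcp kiln",c*d[0]+sn*d[1],-sn*d[0]+c*d[1])
plan(w,vmax=.045)
E
python3 lid.py 1.7 0.9 8 .2 .011
```

```text
tcp kiln 0.0045964047143437145 -0.21442128129037774
at [ 0.6351 -0.3521  0.2801] yaw 7.9 t 25.35 grip -0.0 q [-0.57  0.65  1.06  0.    1.42 -0.71] F [0.6 0.8 1. ]
[{"tx": 0.004, "ty": -0.004, "tz": -0.041, "ax": 0.7, "ay": 0.3, "az": -0.4}, {"tx": -0.004, "ty": 0, "tz": -0.023, "ax": 0, "ay": 0, "az": 0.0}, {"tx": -0.002, "ty": 0, "tz": -0.023, "ax": 0, "ay": 0, "az": 0.0}, {"tx": 0.001, "ty": 0, "tz": -0.023, "ax": 0, "ay": 0, "az": 0.0}, {"tx": 0.003, "ty": 0, "tz": -0.023, "ax": 0, "ay": 0, "az": 0.0}, {"tx": 0.006, "ty": 0, "tz": -0.022, "ax": 0, "ay": 0, "az": 0.0}, {"tx": 0.009, "ty": 0, "tz": -0.021, "ax": 0, "ay": 0, "az": 0.0}, {"tx": 0.011, "ty": 0, "tz": -0.02, "ax": 0, "ay": 0, "az": 0.0}] 8
```

Call:
send_rows(
  steps=[
    {"tx":0.003,"ty":-0.004,"tz":-0.02,"ax":0.7,"ay":0.3,"az":-0.4},
    {"tx":0.001,"ty":0,"tz":-0.02,"ax":0,"ay":0,"az":0},
    {"tx":-0.003,"ty":0,"tz":-0.02,"ax":0,"ay":0,"az":0},
    {"tx":-0.001,"ty":0,"tz":-0.02,"ax":0,"ay":0,"az":0},
    {"tx":0.001,"ty":0,"tz":-0.02,"ax":0,"ay":0,"az":0},
    {"tx":0.003,"ty":0,"tz":-0.02,"ax":0,"ay":0,"az":0},
    {"tx":0.006,"ty":0,"tz":-0.02,"ax":0,"ay":0,"az":0},
    {"tx":0.008,"ty":0,"tz":-0.02,"ax":0,"ay":0,"az":0},
  ],
)

```text
time_s: 26.15
ee_pos: [0.6129, -0.1953, 0.2741]
tool_rot: [0.468, 0.521, -0.469, 0.538]
contact_force: [-1.2, -2.3, 3.1]
grip_width: -0.0
```

```bash
python3 lid.py 1.1 0.45 8 .2 .011; python3 - <<'E'
from p import *
ps=read_camera("scene")
c,s=np.cos(KQ[2]),np.sin(KQ[2])
for d in tip_of("lid_edge",ps)[:2]:
    L=np.array(d["location"]); e=L[:2]-KQ[:2]; y=-s*e[0]+c*e[1]; print(y,L[2],d["p"],"theta",np.arctan2(L[2]-.0805,y+.113)-.1058)
E
```

```text
tcp kiln 0.0023305002452550915 -0.05606194053962079
at [ 0.6129 -0.1953  0.2741] yaw 7.0 t 26.15 grip -0.0 q [-0.38  0.48  1.36 -0.01  1.29 -0.5 ] F [-1.2 -2.3  3.1]
[{"tx": 0.004, "ty": -0.002, "tz": -0.001, "ax": -0.3, "ay": 1.1, "az": -0.9}, {"tx": 0.007, "ty": 0, "tz": -0.017, "ax": 0, "ay": 0, "az": 0.0}, {"tx": 0.009, "ty": 0, "tz": -0.016, "ax": 0, "ay": 0, "az": 0.0}, {"tx": 0.01, "ty": 0, "tz": -0.016, "ax": 0, "ay": 0, "az": 0.0}, {"tx": 0.012, "ty": 0, "tz": -0.015, "ax": 0, "ay": 0, "az": 0.0}, {"tx": 0.013, "ty": 0, "tz": -0.013, "ax": 0, "ay": 0, "az": 0.0}, {"tx": 0.014, "ty": 0, "tz": -0.012, "ax": 0, "ay": 0, "az": 0.0}, {"tx": 0.015, "ty": 0, "tz": -0.011, "ax": 0, "ay": 0, "az": 0.0}] 8
-0.039131735503088204 0.2948 0.9 theta 1.1330548348658436
```

Call:
send_rows(
  steps=[
    {"tx":0.004,"ty":-0.002,"tz":-0.008,"ax":-0.3,"ay":1.0,"az":-0.9},
    {"tx":0.007,"ty":0,"tz":-0.017,"ax":0,"ay":0,"az":0},
    {"tx":0.009,"ty":0,"tz":-0.016,"ax":0,"ay":0,"az":0},
    {"tx":0.01,"ty":0,"tz":-0.016,"ax":0,"ay":0,"az":0},
    {"tx":0.012,"ty":0,"tz":-0.015,"ax":0,"ay":0,"az":0},
    {"tx":0.013,"ty":0,"tz":-0.013,"ax":0,"ay":0,"az":0},
    {"tx":0.014,"ty":0,"tz":-0.012,"ax":0,"ay":0,"az":0},
    {"tx":0.015,"ty":0,"tz":-0.011,"ax":0,"ay":0,"az":0},
  ],
)

```text
time_s: 27.05
ee_pos: [0.5971, -0.0826, 0.187]
tool_rot: [0.467, 0.53, -0.467, 0.532]
contact_force: [1.0, -1.5, 1.0]
grip_width: -0.0001
```

```bash
python3 lid.py .5 0.05 8 .2 .011; python3 - <<'E'
from p import *
ps=read_camera("scene")
c,s=np.cos(KQ[2]),np.sin(KQ[2])
for d in tip_of("lid_edge",ps)[:2]:
    L=np.array(d["location"]); e=L[:2]-KQ[:2]; y=-s*e[0]+c*e[1]; print(y,L[2],d["p"],"theta",np.arctan2(L[2]-.0805,y+.113)-.1058)
E
```

```text
tcp kiln 0.0009151364892043736 0.05770925452141446
at [ 0.5971 -0.0826  0.187 ] yaw 7.3 t 27.05 grip -0.0001 q [-0.21  0.49  1.55 -0.    1.09 -0.34] F [ 1.  -1.5  1. ]
[{"tx": -0.01, "ty": -0.001, "tz": 0.018, "ax": 0.1, "ay": 0.1, "az": -0.1}, {"tx": 0.011, "ty": 0, "tz": -0.007, "ax": 0, "ay": 0, "az": -0.0}, {"tx": 0.011, "ty": 0, "tz": -0.006, "ax": 0, "ay": 0, "az": -0.0}, {"tx": 0.012, "ty": 0, "tz": -0.006, "ax": 0, "ay": 0, "az": -0.0}, {"tx": 0.012, "ty": 0, "tz": -0.005, "ax": 0, "ay": 0, "az": -0.0}, {"tx": 0.012, "ty": 0, "tz": -0.004, "ax": 0, "ay": 0, "az": -0.0}, {"tx": 0.012, "ty": 0, "tz": -0.003, "ax": 0, "ay": 0, "az": -0.0}, {"tx": 0.013, "ty": 0, "tz": -0.003, "ax": 0, "ay": 0, "az": -0.0}] 8
0.08497964619679674 0.1952 0.93 theta 0.4192991355265435
```

Call:
send_rows(
  steps=[
    {"tx":0.011,"ty":0,"tz":-0.004,"ax":0,"ay":0,"az":0},
    {"tx":0.012,"ty":0,"tz":-0.003,"ax":0,"ay":0,"az":0},
    {"tx":0.012,"ty":0,"tz":-0.003,"ax":0,"ay":0,"az":0},
    {"tx":0.012,"ty":0,"tz":-0.002,"ax":0,"ay":0,"az":0},
    {"tx":0.012,"ty":0,"tz":-0.001,"ax":0,"ay":0,"az":0},
    {"tx":0.01,"ty":0,"tz":0,"ax":0,"ay":0,"az":0},
    {"tx":0.006,"ty":0,"tz":0,"ax":0,"ay":0,"az":0},
    {"tx":0.003,"ty":0,"tz":0,"ax":0,"ay":0,"az":0},
  ],
)

```text
time_s: 27.95
ee_pos: [0.5949, -0.0677, 0.1041]
tool_rot: [0.467, 0.531, -0.467, 0.531]
contact_force: [-18.6, 6.0, 55.6]
grip_width: 0.0003
```

55 N at z = 0.104 means the lid is against its stop. I back off and look at the knob.

Call:
send_rows(
  steps=[
    {"tx":-0.002,"ty":0,"tz":0,"ax":0,"ay":0,"az":0},
    {"tx":-0.01,"ty":0,"tz":0,"ax":0,"ay":0,"az":0},
    {"tx":-0.03,"ty":0,"tz":0,"ax":0,"ay":0,"az":0},
    {"tx":-0.045,"ty":0,"tz":0,"ax":0,"ay":0,"az":0},
    {"tx":-0.03,"ty":0,"tz":0,"ax":0,"ay":0,"az":0},
    {"tx":0,"ty":0,"tz":-0.03,"ax":0,"ay":0,"az":0},
    {"tx":0,"ty":0,"tz":-0.04,"ax":0,"ay":0,"az":0},
    {"tx":0,"ty":0,"tz":-0.04,"ax":0,"ay":0,"az":0},
  ],
)

```text
time_s: 28.75
ee_pos: [0.5819, 0.0385, 0.229]
tool_rot: [0.469, 0.528, -0.469, 0.53]
contact_force: [0.9, 0.7, 0.6]
grip_width: 0.0
```

```bash
python3 - <<'E'
from p import *
c,s=np.cos(KQ[2]),np.sin(KQ[2])
pt,ps=read_camera("top"),read_camera("scene")
for p in(ps,pt):
  for n in("lid_edge","selector_grip"):
   for d in tip_of(n,p)[:1]:
    L=np.array(d["location"]); e=L[:2]-KQ[:2]; y=-s*e[0]+c*e[1]; print(n,"kiln",c*e[0]+s*e[1],y,L[2],d["p"],"theta",np.arctan2(L[2]-.0805,y+.113)-.1058)
S=6; ims=[]
for p in(ps,pt):
    ctr=proj(p,kp(-.158,0,.1))[0].astype(int); u,v=ctr-30
    im=cv2.convertScaleAbs(cv2.resize(p["img"][v:v+60,u:u+60],None,fx=S,fy=S,interpolation=cv2.INTER_CUBIC),alpha=1.6)
    for t in(0,.66,1.32,1.98):
        for sg in (0,):
            a=KQ[2]+np.pi+.99-t; o=kp(-.158,0,.119); e=o+.021*np.array([np.cos(a),np.sin(a),0])
            f=lambda P:tuple(int(w) for w in ((proj(p,P)[0]-[u,v]+.5)*S)); cv2.circle(im,f(e),3,(0,int(80+t*80),255),1); cv2.circle(im,f(o),2,(255,0,0),1)
    ims.append(im)
    v0=cv2.cvtColor(p["img"],cv2.COLOR_BGR2GRAY).astype(float)
    # brightness along each direction on bar top
    for t in np.arange(-.1,2.1,.11):
        a=KQ[2]+np.pi+.99-t; P=[kp(-.158,0,.119)+r*np.array([np.cos(a),np.sin(a),0]) for r in np.linspace(.008,.02,7)]
        uv=proj(p,np.array(P)).astype(np.float32); print(round(t,2),int(cv2.remap(v0.astype(np.float32),uv[:,:1],uv[:,1:],1).mean()),end="; ")
    print()
cv2.imwrite("pics/knob.png",np.hstack(ims)); print(get_state()["ee_pos"])
E
```

```text
lid_edge kiln 0.032185849888973356 -0.30993004221424625 -0.0008 0.63 theta -2.855869146956379
selector_grip kiln -0.23641690539977067 0.43366328740302185 -0.0002 0.18 theta -0.2523643131793655
lid_edge kiln 0.0014996016458291538 0.10857716700533233 0.1082 0.9 theta 0.018567677307855454
selector_grip kiln -0.1590086461230749 0.0020616639170207354 0.1133 0.63 theta 0.1718988452773641
-0.1 31; 0.01 33; 0.12 36; 0.23 37; 0.34 37; 0.45 36; 0.56 34; 0.67 32; 0.78 33; 0.89 35; 1.0 34; 1.11 32; 1.22 30; 1.33 27; 1.44 25; 1.55 24; 1.66 28; 1.77 32; 1.88 42; 1.99 70; 
-0.1 24; 0.01 55; 0.12 100; 0.23 117; 0.34 109; 0.45 83; 0.56 60; 0.67 44; 0.78 33; 0.89 29; 1.0 24; 1.11 22; 1.22 21; 1.33 19; 1.44 18; 1.55 17; 1.66 16; 1.77 16; 1.88 15; 1.99 16; 
[0.58194797 0.0371245  0.2281005 ]
```

View pics/knob.png

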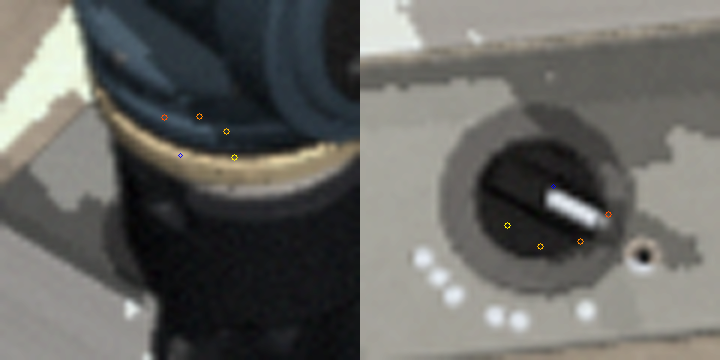

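The lid reads shut (theta about 0.02 at network precision, plus hard contact). In the right panel the pointer runs (548,195) to (605,222), toward the ring at (643,253), so the selector is at about 0. Two dots are at (508,318). I move over the knob, jaws perpendicular to the bar.

```bash
python3 -c "
from p import *
plan([(kp(-.160,0,.19),np.radians(-26))],vmax=.035)"
```

```text
at [0.5819 0.0371 0.2281] yaw 7.0 t 29.05 grip 0.0002 q [-0.02  0.41  1.57 -0.    1.16 -0.14] F [-0.7  0.6  0.2]
[{"tx": 0.005, "ty": -0.023, "tz": 0.026, "ax": 4.7, "ay": 0, "az": -0.0}, {"tx": 0.005, "ty": -0.021, "tz": 0.027, "ax": 4.7, "ay": 0, "az": -0.0}, {"tx": 0.005, "ty": -0.018, "tz": 0.029, "ax": 4.7, "ay": 0, "az": -0.0}, {"tx": 0.005, "ty": -0.016, "tz": 0.03, "ax": 4.7, "ay": 0, "az": -0.0}, {"tx": 0.005, "ty": -0.013, "tz": 0.032, "ax": 4.7, "ay": 0, "az": -0.0}, {"tx": 0.005, "ty": -0.011, "tz": 0.033, "ax": 4.7, "ay": 0, "az": -0.0}, {"tx": 0.005, "ty": -0.008, "tz": 0.033, "ax": 4.7, "ay": 0, "az": -0.0}] 7
```

Call:
send_rows(
  steps=[
    {"tx":0.002,"ty":-0.023,"tz":0.026,"ax":4.7,"ay":0,"az":0},
    {"tx":0.005,"ty":-0.021,"tz":0.027,"ax":4.7,"ay":0,"az":0},
    {"tx":0.005,"ty":-0.018,"tz":0.029,"ax":4.7,"ay":0,"az":0},
    {"tx":0.005,"ty":-0.016,"tz":0.03,"ax":4.7,"ay":0,"az":0},
    {"tx":0.005,"ty":-0.013,"tz":0.032,"ax":4.7,"ay":0,"az":0},
    {"tx":0.005,"ty":-0.01,"tz":0.025,"ax":4.5,"ay":0,"az":0},
    {"tx":0.002,"ty":-0.005,"tz":0.015,"ax":3,"ay":0,"az":0},
    {"tx":0,"ty":0,"tz":0,"ax":0,"ay":0,"az":0},
  ],
  grip=0.045,
  squeeze=25,
)

```text
time_s: 29.85
ee_pos: [0.4506, -0.1502, 0.1978]
tool_rot: [0.6, 0.374, -0.599, 0.376]
contact_force: [0.6, 0.2, 0.2]
grip_width: 0.0449
```

```bash
python3 - <<'E'
from p import *
plan([(kp(-.160,0,.14),np.radians(-26))],vmax=.02)
ps=read_camera("scene"); p=ps;S=6
ctr=proj(p,kp(-.158,0,.12))[0].astype(int); u,v=ctr-[40,30]
im=cv2.convertScaleAbs(cv2.resize(p["img"][v:v+60,u:u+80],None,fx=S,fy=S,interpolation=cv2.INTER_CUBIC),alpha=1.8)
f=lambda P:tuple(int(w) for w in ((proj(p,P)[0]-[u,v]+.5)*S))
for x in(-.158,-.16): cv2.circle(im,f(kp(x,0,.119)),3,(0,0,255),1)
a=KQ[2]+np.pi+.99; cv2.line(im,f(kp(-.158,0,.119)),f(kp(-.158,0,.119)+.021*np.array([np.cos(a),np.sin(a),0])),(0,255,0),1)
cv2.imwrite("pics/k2.png",im)
E
```

```text
at [ 0.4506 -0.1502  0.1978] yaw -25.9 t 29.85 grip 0.0449 q [-0.42  0.26  1.88 -0.    1.01  0.03] F [0.6 0.2 0.2]
[{"tx": 0.019, "ty": 0, "tz": 0.004, "ax": 0, "ay": 0, "az": -0.1}, {"tx": 0.019, "ty": 0, "tz": 0.004, "ax": 0, "ay": 0, "az": -0.1}, {"tx": 0.019, "ty": 0, "tz": 0.004, "ax": 0, "ay": 0, "az": -0.1}] 3
```

View pics/k2.png

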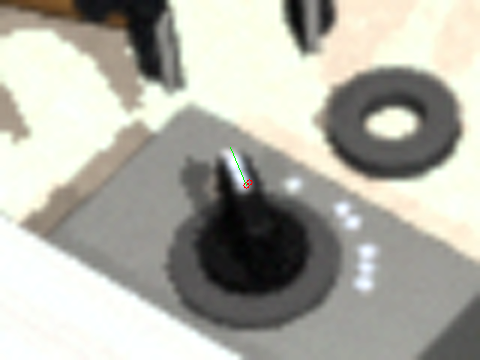

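The pointer in the scene view at (235,165) coincides with the projected ring direction. Descending over it.

Call:
send_rows(
  steps=[
    {"tx":0.01,"ty":0,"tz":0.006,"ax":0,"ay":0,"az":0},
    {"tx":0.02,"ty":0,"tz":0.004,"ax":0,"ay":0,"az":0},
    {"tx":0.02,"ty":0,"tz":0.001,"ax":0,"ay":0,"az":0},
    {"tx":0.012,"ty":0,"tz":0,"ax":0,"ay":0,"az":0},
    {"tx":0,"ty":0,"tz":0,"ax":0,"ay":0,"az":0},
    {"tx":0,"ty":0,"tz":0,"ax":0,"ay":0,"az":0},
    {"tx":0,"ty":0,"tz":0,"ax":0,"ay":0,"az":0},
    {"tx":0,"ty":0,"tz":0,"ax":0,"ay":0,"az":0},
  ],
)

```text
time_s: 30.7
ee_pos: [0.4494, -0.1598, 0.1329]
tool_rot: [0.598, 0.377, -0.596, 0.381]
contact_force: [-0.2, -0.4, -0.1]
grip_width: 0.0452
```

```bash
python3 -c "
from p import *
plan([(kp(-.159,0,.098),np.radians(-26))],vmax=.015)"
```

```text
at [ 0.4494 -0.1598  0.1329] yaw -25.2 t 30.7 grip 0.0452 q [-0.44  0.35  1.93 -0.    0.85  0.  ] F [-0.2 -0.4 -0.1]
[{"tx": 0.012, "ty": -0.001, "tz": 0.001, "ax": 0.3, "ay": 0, "az": -0.1}, {"tx": 0.012, "ty": -0.001, "tz": 0.001, "ax": 0.3, "ay": 0, "az": -0.1}, {"tx": 0.012, "ty": -0.001, "tz": 0.001, "ax": 0.3, "ay": 0, "az": -0.1}] 3
```

Call:
send_rows(
  steps=[
    {"tx":0.012,"ty":-0.001,"tz":0.001,"ax":0.3,"ay":0,"az":0},
    {"tx":0.012,"ty":-0.001,"tz":0,"ax":0.3,"ay":0,"az":0},
    {"tx":0.008,"ty":0,"tz":0,"ax":0.2,"ay":0,"az":0},
    {"tx":0.001,"ty":0,"tz":0,"ax":0,"ay":0,"az":0},
    {"tx":0,"ty":0,"tz":0,"ax":0,"ay":0,"az":0},
    {"tx":0,"ty":0,"tz":0,"ax":0,"ay":0,"az":0},
    {"tx":0,"ty":0,"tz":0,"ax":0,"ay":0,"az":0},
    {"tx":0,"ty":0,"tz":0,"ax":0,"ay":0,"az":0},
  ],
)

```text
time_s: 31.5
ee_pos: [0.4482, -0.1605, 0.099]
tool_rot: [0.601, 0.371, -0.598, 0.378]
contact_force: [-1.0, 0.2, 0.5]
grip_width: 0.0449
```

Call:
send_rows(
  steps=[
    {"tx":0,"ty":0,"tz":0,"ax":0,"ay":0,"az":0},
    {"tx":0,"ty":0,"tz":0,"ax":0,"ay":0,"az":0},
    {"tx":0,"ty":0,"tz":0,"ax":0,"ay":0,"az":0},
    {"tx":0,"ty":0,"tz":0,"ax":0,"ay":0,"az":0},
    {"tx":0,"ty":0,"tz":0,"ax":0,"ay":0,"az":0},
    {"tx":0,"ty":0,"tz":0,"ax":0,"ay":0,"az":0},
    {"tx":0,"ty":0,"tz":0,"ax":0,"ay":0,"az":0},
    {"tx":0,"ty":0,"tz":0,"ax":0,"ay":0,"az":0},
  ],
  grip=0.005,
  squeeze=40,
)

```text
time_s: 32.3
ee_pos: [0.4466, -0.1597, 0.0996]
tool_rot: [0.601, 0.373, -0.599, 0.376]
contact_force: [-0.6, -0.2, 0.3]
grip_width: 0.0131
```

Call:
send_rows(
  steps=[
    {"tx":0,"ty":0,"tz":0,"ax":5,"ay":0,"az":0},
    {"tx":0,"ty":0,"tz":0,"ax":8,"ay":0,"az":0},
    {"tx":0,"ty":0,"tz":0,"ax":8,"ay":0,"az":0},
    {"tx":0,"ty":0,"tz":0,"ax":8,"ay":0,"az":0},
    {"tx":0,"ty":0,"tz":0,"ax":8,"ay":0,"az":0},
    {"tx":0,"ty":0,"tz":0,"ax":8,"ay":0,"az":0},
    {"tx":0,"ty":0,"tz":0,"ax":6,"ay":0,"az":0},
    {"tx":0,"ty":0,"tz":0,"ax":0,"ay":0,"az":0},
  ],
)

```text
time_s: 33.1
ee_pos: [0.4462, -0.1594, 0.0996]
tool_rot: [0.705, 0.067, -0.703, 0.069]
contact_force: [0.2, 0.3, -0.1]
grip_width: 0.0128
```

```bash
python3 -c "
from p import *
s=get_state();print(s['contact_force'].round(1),s['wrist_torque'].round(2))
plan([((.4466,-.1597,.0996),np.radians(-101.6))],lock=True)"
```

```text
[ 0.2  0.3 -0.1] [-0.08  0.12 -0.01]
at [ 0.4462 -0.1594  0.0996] yaw -78.9 t 33.1 grip 0.0128 q [-0.44  0.41  1.96 -0.    0.77  0.94] F [ 0.2  0.3 -0.1]
[{"tx": 0, "ty": 0, "tz": 0, "ax": 7.6, "ay": -0.1, "az": -0.1}, {"tx": 0, "ty": 0, "tz": 0, "ax": 7.6, "ay": -0.1, "az": -0.1}, {"tx": 0, "ty": 0, "tz": 0, "ax": 7.6, "ay": -0.1, "az": -0.1}] 3
```

Call:
send_rows(
  steps=[
    {"tx":0,"ty":0,"tz":0,"ax":6,"ay":0,"az":0},
    {"tx":0,"ty":0,"tz":0,"ax":7,"ay":0,"az":0},
    {"tx":0,"ty":0,"tz":0,"ax":6,"ay":0,"az":0},
    {"tx":0,"ty":0,"tz":0,"ax":2,"ay":0,"az":0},
    {"tx":0,"ty":0,"tz":0,"ax":0,"ay":0,"az":0},
    {"tx":0,"ty":0,"tz":0,"ax":0,"ay":0,"az":0},
    {"tx":0,"ty":0,"tz":0,"ax":0,"ay":0,"az":0},
    {"tx":0,"ty":0,"tz":0,"ax":0,"ay":0,"az":0},
  ],
)

```text
time_s: 33.9
ee_pos: [0.4461, -0.1592, 0.0996]
tool_rot: [0.706, -0.059, -0.704, -0.057]
contact_force: [0.2, 0.7, -0.7]
grip_width: 0.0129
```

```bash
python3 -c "
from p import *
s=get_state();print(s['contact_force'].round(1),s['wrist_torque'].round(2))
plan([((.4466,-.1597,.0996),np.radians(-101.6))],lock=True)"
```

```text
[ 0.2  0.7 -0.7] [-0.04  0.17 -0.04]
at [ 0.4461 -0.1592  0.0996] yaw -99.3 t 33.9 grip 0.0129 q [-0.44  0.41  1.96 -0.    0.77  1.3 ] F [ 0.2  0.7 -0.7]
[{"tx": 0, "ty": 0, "tz": -0.001, "ax": 2.3, "ay": -0.2, "az": -0.1}] 1
```

Turn the last 2 degrees, release and rise straight up.

Call:
send_rows(
  steps=[
    {"tx":0,"ty":0,"tz":0,"ax":2.3,"ay":0,"az":0},
    {"tx":0,"ty":0,"tz":0,"ax":0,"ay":0,"az":0},
    {"tx":0,"ty":0,"tz":0,"ax":0,"ay":0,"az":0},
    {"tx":0,"ty":0,"tz":0,"ax":0,"ay":0,"az":0},
    {"tx":0,"ty":0,"tz":0,"ax":0,"ay":0,"az":0},
    {"tx":0,"ty":0,"tz":0,"ax":0,"ay":0,"az":0},
    {"tx":0,"ty":0,"tz":0,"ax":0,"ay":0,"az":0},
    {"tx":0,"ty":0,"tz":0,"ax":0,"ay":0,"az":0},
  ],
)

```text
time_s: 34.7
ee_pos: [0.4461, -0.1592, 0.0996]
tool_rot: [0.705, -0.071, -0.703, -0.069]
contact_force: [0.2, 0.7, -0.4]
grip_width: 0.0128
```

Call:
send_rows(
  steps=[
    {"tx":0,"ty":0,"tz":0,"ax":0,"ay":0,"az":0},
    {"tx":0,"ty":0,"tz":0,"ax":0,"ay":0,"az":0},
    {"tx":0,"ty":0,"tz":0,"ax":0,"ay":0,"az":0},
    {"tx":0,"ty":0,"tz":0,"ax":0,"ay":0,"az":0},
    {"tx":-0.01,"ty":0,"tz":0,"ax":0,"ay":0,"az":0},
    {"tx":-0.03,"ty":0,"tz":0,"ax":0,"ay":0,"az":0},
    {"tx":-0.045,"ty":0,"tz":0,"ax":0,"ay":0,"az":0},
    {"tx":-0.045,"ty":0,"tz":0,"ax":0,"ay":0,"az":0},
  ],
  grip=0.045,
)

```text
time_s: 35.5
ee_pos: [0.4433, -0.1578, 0.2307]
tool_rot: [-0.701, 0.07, 0.706, 0.07]
contact_force: [1.0, -0.6, 0.8]
grip_width: 0.0452
```

Call:
send_rows(
  steps=[
    {"tx":0,"ty":-0.03,"tz":0,"ax":0,"ay":0,"az":0},
    {"tx":0,"ty":-0.045,"tz":0,"ax":0,"ay":0,"az":0},
    {"tx":0,"ty":-0.045,"tz":0,"ax":0,"ay":0,"az":0},
    {"tx":0,"ty":-0.045,"tz":0,"ax":0,"ay":0,"az":0},
    {"tx":0,"ty":-0.045,"tz":0,"ax":0,"ay":0,"az":0},
    {"tx":0,"ty":-0.03,"tz":0,"ax":0,"ay":0,"az":0},
    {"tx":0,"ty":0,"tz":0,"ax":0,"ay":0,"az":0},
    {"tx":0,"ty":0,"tz":0,"ax":0,"ay":0,"az":0},
  ],
)

```text
time_s: 36.3
ee_pos: [0.4949, 0.085, 0.2443]
tool_rot: [0.708, -0.071, -0.699, -0.07]
contact_force: [-0.5, -0.6, 0.1]
grip_width: 0.045
```

```bash
python3 - <<'E'
from p import *
c,s=np.cos(KQ[2]),np.sin(KQ[2])
pt,ps=read_camera("top"),read_camera("scene"); print(get_state()["ee_pos"],get_state()["dq"].round(3))
S=5; ims=[]
for p in(ps,pt):
  for n in("lid_edge","lid_hinge"):
   for d in tip_of(n,p)[:1]:
    L=np.array(d["location"]); e=L[:2]-KQ[:2]; y=-s*e[0]+c*e[1]; print(n,"kiln",c*e[0]+s*e[1],y,L[2],d["p"],"theta",np.arctan2(L[2]-.0805,y+.113)-.1058)
  ctr=proj(p,kp(-.06,0,.1))[0].astype(int); u,v=ctr-[40,60]
  im=cv2.convertScaleAbs(cv2.resize(p["img"][v:v+120,u:u+80],None,fx=S,fy=S,interpolation=cv2.INTER_CUBIC),alpha=1.6)
  f=lambda P:tuple(int(w) for w in ((proj(p,P)[0]-[u,v]+.5)*S))
  a=KQ[2]+np.pi+.99-1.32; o=kp(-.158,0,.119); e=o+.021*np.array([np.cos(a),np.sin(a),0]); cv2.circle(im,f(o),3,(255,0,0),1);cv2.circle(im,f(e),3,(0,0,255),1)
  for z in(.1045,): cv2.polylines(im,[np.array([f(kp(x,y,z)) for x,y in((.103,.113),(.103,-.113),(-.103,-.113),(-.103,.113))])],True,(0,255,255),1)
  ims.append(im)
cv2.imwrite("pics/end.png",np.hstack(ims))
E
```

```text
[0.4949372  0.08417712 0.24422639] [-0.017  0.003  0.006 -0.002 -0.004 -0.001]
lid_edge kiln -0.0017455612427702324 0.11080402978207853 0.1037 0.57 theta -0.002506817053126914
lid_hinge kiln -0.0029849209122811225 -0.11312621379303482 0.0793 0.9 theta -1.781389199223364
lid_edge kiln -0.2357071695668009 0.42893610271788435 0.0011 0.72 theta -0.25127671050776657
lid_hinge kiln -9.70990426020224e-05 -0.11419882036070218 0.0836 0.82 theta 1.8339990025484467
```

View pics/end.png

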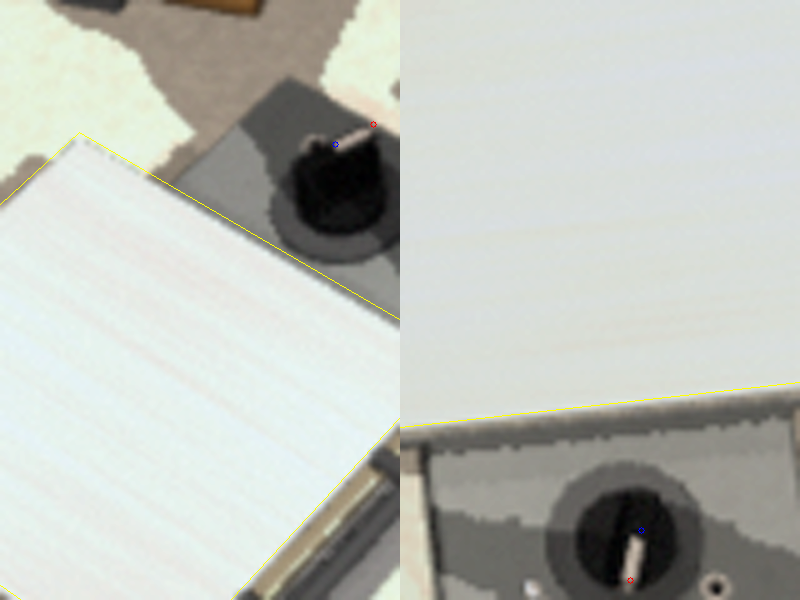

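Both views show the pointer parallel to the projected two-dot direction, within about 0.06 rad. The lid outline lies on the shut-plane projection, and the arm is clear. Handing in.

```bash
python3 -c "
from station import *
job_done()"
```

```text
the job is handed in; nothing more can be done
```

I loaded both teal bars, shut the lid, then turned the selector to the two dots. I handed the job in at about 36 s, and it reported no verdict.

**Bars:** I held each by its ends, lowered it until the force showed shelf contact, and released it. The last top-view fit put the three within about 4 mm of their outline centres across and 6 mm along, and 4° or less off square. The limits are 7 mm, 9 mm and 0.2 rad (11°).
- The largest offset is bar_c, which I did not touch: about 4 mm across and 6 mm along.
- One scene-only joint fit disagreed, putting the middle bar at y = 24.5 mm, outside its limit. I judged it ambiguous, because the bars' silhouettes merge in that view, and went by the unobstructed top view.

**Lid:** I pushed it down to a hard stop; the reading was about 56 N at the fingertips, at the height expected for shut. In the last scene view its angle read about 0 rad. The last top-view detection of the lid edge was a false hit on the bench, so I ignored it. The lid outline matched its shut position in both views.

**Selector:** I turned it about 76° clockwise from the ring. After release the pointer lay within about 0.06 rad of the two-dot direction in both views.

I did not re-measure the bystanders; no contact with any showed. I could not see the bars after the lid was shut. At hand-in the arm was clear of everything.

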